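Hand-crank the medicine carousel to its issue gate

ROBOT

A 6-joint arm with a two-finger parallel gripper is mounted at the origin on the work surface. World frame = base frame: x ahead of the robot, y to its left, z up, the work surface at z = 0. Lengths are in m, angles in rad, forces in N, time in s.
With the tool pointing down it reaches from about 0.325 to 0.9 m from the base axis. Payload 6.1 kg.
Tool frame: the origin (TCP) lies on the mounting face of the last link; the fingertips stand 182 mm ahead of it and the grasp point (between the pads) lies 164 mm ahead of it (ctrl.nose_length is the distance from the TCP to the fingertips, in m); z points along the fingers, y is the direction in which the jaws open and shut (so a half turn about z gives the same grasp; the last joint's range is limited). The gripper opens to 87 mm and grips with 3 to 60 N. Pads are 19 mm wide; open, the fingers measure 117 mm over their backs; the gripper's body (75 mm by 190 mm) begins 51 mm behind the grasp point.
Start: joints at [0.983, 0.22, 1.526, -0, 1.395, -0.126], TCP at [0.278, 0.56, 0.405] pointing down, gripper open.
Joint ranges: [-2.98, 2.98], [-0.91, 2.08], [0.09, 2.57], [-1.24, 4.39], [0.2, 2.65], [-2.68, 2.68]. Speed limits (rad/s): [2.57, 2.57, 3.01, 3.14, 3.14, 3.14].

INTERFACE

Orientations are given as a rotation vector (axis times angle).
In Python, from station import ctrl gives the robot as it stands. The module is installed in compiled form; this text tells all that it offers.
- The arm moves only by the shell command python3 -m inch 'ROWS'. ROWS is JSON, a list of rows, each an object with "claw": the opening, from 0 (shut) to 1 (fully open); "offset": the shift along the tool's x, y, z in mm, a list of three; "twist": the turn about the tool's z in rad. In form: [{"claw": claw, "offset": [dx, dy, dz], "twist": twist}, ...]. A call has 1 to 12 rows; each row is the pose to reach, as a shift and turn from the pose measured when the call began, along the tool's axes at that moment; what a row does not reach only later rows make up. A row lasts 1/8 s, in which the tool goes at most 62.5 mm and 10.7 degrees, less where a joint would pass 70% of its speed; a pose out of reach is approached as far as the arm can. A call with a gripper value outside its range is refused whole. The fingers move at their own pace and stop on an object; the grip force is fixed at half the most. Time passes only in rows, so rows that repeat a pose let the fingers close. It gives the time, the measured TCP pose, the force and the opening at its end, in the units of the state.
- ctrl.state(): the state, without advancing time (a new reading comes with each control period).
- ctrl.read_camera(name): name is "scene" or "top" or "wrist"; returns a dict with "color" (420x560x3 uint8, blue, green, red), "fx", "fy", "cx", "cy" (pixels), "view" (4x4, takes a point from world to camera coordinates); the wrist camera has in their place "T_tool_cam" (4x4, takes a point from camera to tool coordinates, whose origin is the TCP and whose axes are the flange's). Camera axes: x right, y up, looking along -z (the intrinsics and any distortion apply to the point x, -y, -z); pixel columns grow to the right and rows downward; lengths in m; the calibration is good to about 2 mm. The wrist camera is an equidistant fisheye: a pixel r from the principal point sees the ray r / f radians off the axis. A picture is of the moment at which its call begins: read the wrist's pose just before it. There is no depth.
- ctrl.sign_off(): hands the job in, once; it reports no verdict.
Trained networks look in a picture, given as the dict that the camera call returned (one of the last four; its "shot" number tells which), for a name from the list of things; names that differ only in an ending like _2 or _b are one class to them, and where a whole thing is asked for, a point or a joint stands for the part that bears it (a point fixed in the world has none). Each returns a list of dicts, best first, with "score" (0 to 1); they miss things now and then, are a little off and sometimes report something else, mostly with a low value. They report only what shows in the picture. A call takes as long as a camera call. They do not tell look-alikes from the thing itself.
- ctrl.cut_out(picture, query): "pixels" (420x560 bool, what is visible of it) and "bbox" ([left, top, width, height] in pixels, round what is visible of it).
The state is a dict: "time": time; "qpos": joint angles; "dq": joint speeds; "tau": joint torques, N m; "ee_pos": TCP position; "tool_rot": TCP orientation; "wrist_force": force on the tool from outside, world axes, zero at the start; "wrist_torque": the same for the moment, N m; "grip_width": finger opening in m.
Only numpy, scipy, OpenCV 4.12 (cv2) and the standard library are available. Lean on these libraries where they do the work, as an engineer would, in place of code of your own. Each camera call takes 0.05 s, during which the arm holds its last target.

TASK

The power is off at the rotary medicine carousel. Lift the loose crank out of its parking sleeve, feel its hex foot down through the collar into the hidden drive until it has dropped fully home, without forcing it, then crank the carousel round until the brown bottle stands centred behind the issue gate. Turn the carousel with the crank only, keep the hand off the unit itself, disturb nothing else, and leave the crank upright and fully home in the collar.

Things in the scene. Friction and masses are not known exactly. Their poses are not given: they have to be found in the camera images.
- crank: Loose steel hand crank, 0.35 kg give or take a third, upright in its parking sleeve at the start. Origin: centre of the foot's underside; z up the shaft, +x along the arm to the handle. Upward: round nose 19 mm wide, 0-4 mm; hex 22 mm across flats (25.4 over corners), 4-30 mm, flats facing crank +x and -x; round shaft 22 mm wide to 62 mm; flat arm 22 mm wide, 62-72 mm, out to x = 76 mm.
- boss (a point): Point on the crank's axis inside its grip boss, 97 mm above the foot; axes as the crank. The boss is a dark flat-sided block above the arm, 30 mm long in crank x, 22 mm wide in y, from 72 to 112 mm above the foot. Pinch it across y.
- handle (a point): Point inside the crank's upright black handle sleeve, 65 mm out along crank +x and 112 mm above the foot. The sleeve is round, 22 mm across, from 76 to 134 mm above the foot, and spins freely on its pin. The boss's end is 50 mm away: when pinching in line with the arm, open the fingers no more than about 45 mm.
- holder: Parking sleeve: fixed grey plastic block 64 x 64 x 71 mm on a 90 mm steel foot plate, with a round hole 28 mm wide and 66 mm deep from its top, in which the crank stands, its arm resting on the block's top (foot 9 mm above the table). The crank lifts straight up and is free once raised 65 mm. Origin: centre of the underside.
- mouth (a point): Centre of the top of the dark steel collar (56 mm across, top 160 mm above the table) on the unit's axis; z up, +x towards the gate. The mouth is a funnel 37 mm wide that narrows within 6 mm to a round bore 27 mm wide. With the crank's foot 42 mm below this point the crank only rests on the drive, not engaged; fully home the foot is 60 mm below it and the arm 2 mm above the collar.
- drive_face (a point): On the axis, 38 mm below the mouth, out of sight in the bore: top face of the rotating drive, a hex socket 23.4 mm across flats, 22 mm deep, with a floor. How it is turned is unknown and differs every time (repeats every 60 deg). The hex enters only within about 7 deg: turn it slowly under a light push of 3 to 10 N until it drops 18 mm. Before it enters, a push over 25 N damages it.
- carousel (a joint): Carousel angle about the collar's axis, rad, counter-clockwise from above positive; 0 = brown bottle centred at the gate. Starts at +1.1 to +2.0, so the short way is clockwise. With the crank home they turn together one to one, after up to 0.25 rad of play. Stays where left; drag about 0.22 N m (3 to 4 N at the handle). A clutch in the drive slips at 2 N m.
- wanted (a point): Foot of the brown bottle (44 mm across, 70 mm tall with its white screw cap, the only round thing on the carousel), fixed in its pocket 100 mm from the axis, 45 mm above the table. The carousel is a white plate 286 mm across with six pockets; the others hold cartons or a square tub, one is empty. All of it is lower than 118 mm.
- gate (a point): Middle of the issue gate, 146 mm from the unit's axis on its +x side, 45 mm above the table: the gap, 132 mm wide, between two upright steel jambs in the fence, with an aluminium chute in front of it.
- unit: The carousel unit, fixed to the bench, with its carousel. Origin: on its axis at table height; +x to the gate, z up. Round base 330 mm across, fence 68 mm high, jambs 95 mm, and a grey bracket arm (34 mm wide, top 136 mm above the table) that carries the collar from a post 185 mm out on the unit's -y side.
- flask: Bystander: loose white plastic flask, 48 mm across, 110 mm tall. Origin: centre of the underside.
- carton: Bystander: loose white carton with a blue band, 55 x 90 x 60 mm. Origin: centre of the underside.
- tub: Bystander: loose white jar with a lid, 60 mm across, 70 mm tall. Origin: centre of the underside.
Mind the look-alikes: they are no part of the job. Of the things that look like the crank, the largest one is meant.

How it is judged:
By the outcome, as a careful person would: the job done as asked, in the order asked, and still so for the second after the job is handed in, with the robot touching nothing.
It also fails if it takes over 64 s, if anything falls off the work surface, if the arm or the gripper's body presses on something with over 40 N, if the wrist force passes 120 N, or if a joint passes its speed limit or range.

## Working session

There is one attempt and no reset: what is moved stays moved. The work goes in short steps, Python scripts to look and compute and a shell command to move; the robot and the scene stay as the last step left them, time stands still between calls to the robot, and variables do not carry over. Pictures are saved under pics/ and viewed, and the job is handed in when it is done.

```bash
mkdir -p pics; cat > h.py <<'E'
import numpy as np, cv2
from station import ctrl
from scipy.spatial.transform import Rotation as R
def shot(n,f):
    p=ctrl.read_camera(n); cv2.imwrite('pics/'+f,p['color']); return p
def ray(p,u,v):
    V=np.array(p['view']); d=np.array([(u-p['cx'])/p['fx'],-(v-p['cy'])/p['fy'],-1.])
    Rm=V[:3,:3]; o=-Rm.T@V[:3,3]; return o,Rm.T@d
def atz(p,u,v,z):
    o,d=ray(p,u,v); return o+d*(z-o[2])/d[2]
def proj(p,X):
    V=np.array(p['view']); c=V[:3,:3]@np.array(X)+V[:3,3]
    return p['cx']+p['fx']*c[0]/-c[2], p['cy']-p['fy']*c[1]/-c[2]
E
python3 - <<'E'
from h import *
s=ctrl.state(); print(s)
for n in ['scene','top','wrist']:
    p=shot(n,n+'0.png'); print(n,[k for k in p],p['fx'],p.get('view'),p.get('T_tool_cam'))
    if n!='wrist':
        for q in ['crank','holder','unit','mouth','wanted','flask','carton','tub','boss','handle']:
            try: print(q,[(round(r['score'],2),r['bbox']) for r in ctrl.cut_out(p,q)])
            except Exception as e: print(q,e)
E
```

```text
{'time': 0.0, 'qpos': array([ 9.82916907e-01,  2.21230774e-01,  1.52761500e+00, -2.54527225e-05,
        1.39469841e+00, -1.26052623e-01]), 'dq': array([-1.21500889e-04,  2.10767740e-03, -2.02675187e-04, -3.63429984e-03,
       -1.41196243e-03, -7.11613156e-05]), 'tau': array([ 4.09723634e-04, -4.94617724e+01, -3.87380326e+01,  6.98613259e-02,
        5.71585307e-02, -1.57935942e-04]), 'ee_pos': array([0.27831924, 0.55930741, 0.40363197]), 'tool_rot': array([-7.18848319e-01, -3.05756707e+00,  2.88536754e-03]), 'wrist_force': array([-0.99778405, -0.54054622, -0.24483359]), 'wrist_torque': array([-0.00138488,  0.01258883, -0.03881653]), 'grip_width': 0.08692843095396735}
scene ['color', 'fx', 'fy', 'cx', 'cy', 'view', 'shot'] 387.106355708006 [[ 0.4782882   0.87802995 -0.01743001 -0.38224283]
 [-0.49995793  0.28855136  0.81656609  0.14600618]
 [ 0.72199893 -0.38183966  0.57698875 -1.20197898]
 [ 0.          0.          0.          1.        ]] None
crank [(0.89, [291.8, 180.5, 42.0, 15.5]), (0.83, [269.5, 231.0, 28.3, 33.7]), (0.61, [336.7, 179.8, 23.8, 39.5])]
holder [(0.56, [318.0, 1
[... 1389 characters left out ...]
[(0.89, [239.5, 128.3, 40.9, 38.1])]
tub [(0.68, [274.0, 282.2, 22.3, 23.2])]
boss [(0.93, [182.6, 298.0, 42.6, 26.9]), (0.88, [260.7, 217.8, 28.2, 46.8]), (0.72, [203.5, 201.5, 17.9, 43.5])]
handle [(0.96, [258.9, 219.7, 27.2, 42.7]), (0.65, [204.6, 205.2, 20.2, 40.9]), (0.64, [186.8, 295.3, 41.0, 28.6]), (0.52, [328.7, 124.7, 152.2, 159.8])]
wrist ['color', 'fx', 'fy', 'cx', 'cy', 'T_tool_cam', 'shot'] 325.19226210127806 None [[ 9.45368712e-04  9.65388272e-01  2.60815242e-01  7.07734745e-02]
 [ 9.99999165e-01 -1.14236078e-03  6.03698510e-04 -3.80137624e-04]
 [ 8.80748563e-04  2.60814453e-01 -9.65388546e-01  2.16163672e-02]
 [ 0.00000000e+00  0.00000000e+00  0.00000000e+00  1.00000000e+00]]
```

View pics/scene0.png

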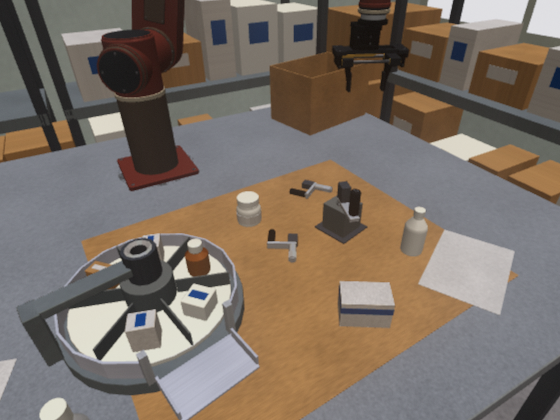

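View pics/top0.png

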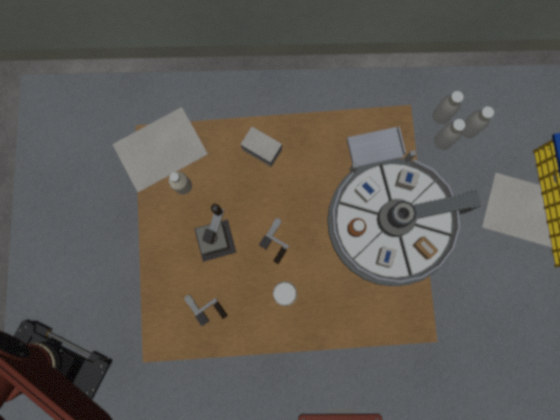

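View pics/wrist0.png

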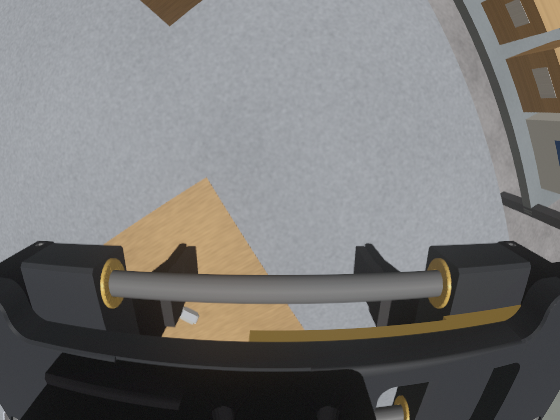

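```bash
python3 - <<'E'
import cv2
t=cv2.imread('pics/top0.png'); cv2.imwrite('pics/top0a.png',cv2.resize(t[185:285,170:300],None,fx=6,fy=6,interpolation=2))
cv2.imwrite('pics/top0b.png',cv2.resize(t[115:300,310:500],None,fx=3.2,fy=3.2,interpolation=2))
E
```

```text
(no output)
```

View pics/top0a.png

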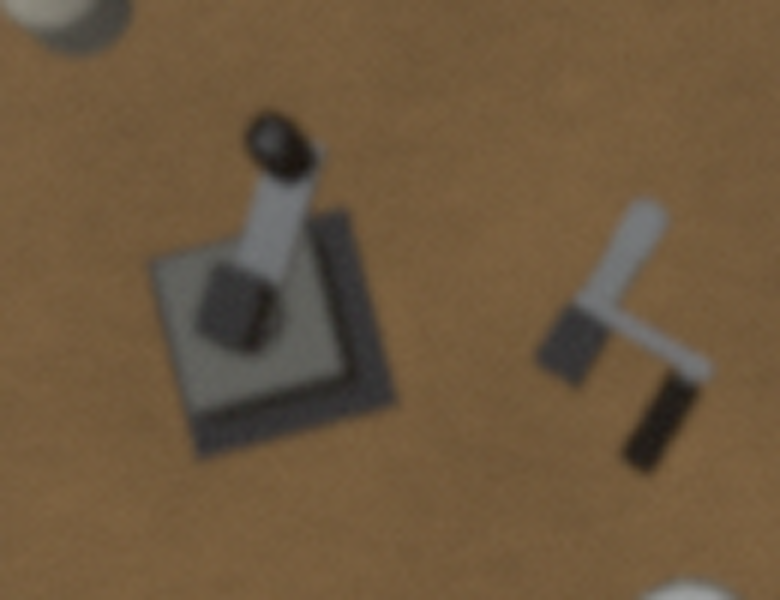

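View pics/top0b.png

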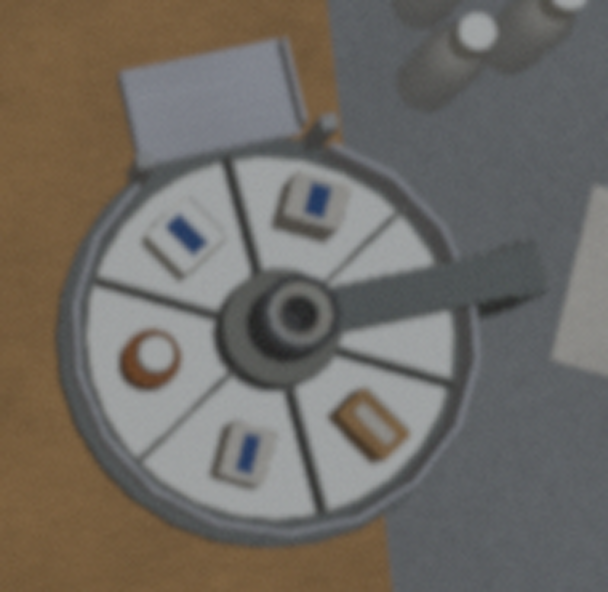

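```bash
cat >> h.py <<'E'
def model(p,o,yaw,pts):
    c,s=np.cos(yaw),np.sin(yaw); return [proj(p,[o[0]+c*x-s*y,o[1]+s*x+c*y,o[2]+z]) for x,y,z in pts]
def poly(img,pts,col,k): cv2.polylines(img,[np.int32(np.array(pts)*k)],True,col,1)
def circ(r,z,x0=0,y0=0): return [(x0+r*np.cos(a),y0+r*np.sin(a),z) for a in np.linspace(0,2*np.pi,24)[:-1]]
def boxf(x0,x1,y0,y1,z): return [(x0,y0,z),(x1,y0,z),(x1,y1,z),(x0,y1,z)]
E
python3 - <<'E'
from h import *
p=shot('top','top1.png'); q=shot('scene','scene1.png')
print(ctrl.state()['time'])
f=lambda u,v,z:atz(p,u,v,z).round(4)
print('boss',f(208.3,235.8,.121),'handle',f(215,206.7,.143))
print('holdtop corners',[f(170+a/6,185+b/6,.071) for a,b in [(152,262),(310,225),(350,375),(195,412)]])
m=f(402.8,212.8,.16);b=f(359,225.3,.115);j1=f(354.7,168,.095);j2=f(411.6,154,.095);ps=f(310+535/3.2,115+265/3.2,.136)
print(m,b,j1,j2,ps)
ang=lambda v:np.arctan2(v[1],v[0])
g=(j1+j2)/2
print('gate ang',ang(g-m),np.linalg.norm((g-m)[:2]),'bracket+90',ang(ps-m)+np.pi/2,'bottle',ang(b-m),np.linalg.norm((b-m)[:2]))
E
```

```text
1.25
boss [0.5323 0.309  0.121 ] handle [0.598  0.2905 0.143 ]
holdtop corners [array([0.5558, 0.3493, 0.071 ]), array([0.5703, 0.2844, 0.071 ]), array([0.5084, 0.2676, 0.071 ]), array([0.494 , 0.3308, 0.071 ])]
[ 0.5755 -0.1415  0.16  ] [ 0.5537 -0.047   0.115 ] [ 0.6973 -0.0436  0.095 ] [ 0.7304 -0.1835  0.095 ] [ 0.6122 -0.3208  0.136 ]
gate ang 0.19934081236360776 0.14114504950581874 bracket+90 0.20189617241122093 bottle 1.7975178891236103 0.09698190552881501
```

```bash
cat > ov.py <<'E'
from h import *
import sys
# args: cranko x y z yaw, unit x y yaw
def overlay(name,out,cr,un,x0,y0,w,h,k):
    import pickle
    p=pickle.load(open('cam.pkl','rb'))[name]
    img=cv2.resize(cv2.imread('pics/%s1.png'%name),None,fx=k,fy=k,interpolation=2)
    C=lambda pts,col:poly(img,model(p,cr[:3],cr[3],pts),col,k)
    C(boxf(-.015,.015,-.011,.011,.112),(0,0,255));C(boxf(-.015,.015,-.011,.011,.072),(0,255,255));C(circ(.011,.134,.065),(0,255,0));C(circ(.011,.076,.065),(255,255,0))
    U=lambda pts,col:poly(img,model(p,(un[0],un[1],0),un[2],pts),col,k)
    U(circ(.028,.16),(0,0,255));U(circ(.0185,.16),(0,255,255));U(circ(.143,.045),(0,255,0));U(circ(.165,.068),(255,0,255));U(boxf(-.017,.017,-.185,-.028,.136),(255,0,0))
    for a in (-.066,.066): U([(.146,a,.045),(.146,a,.095)],(0,0,255))
    cv2.imwrite('pics/'+out,img[int(y0*k):int((y0+h)*k),int(x0*k):int((x0+w)*k)])
E
python3 - <<'E'
from h import *
import pickle
p=shot('top','top1.png'); q=shot('scene','scene1.png')
f=lambda d:{k:np.array(d[k]) for k in('fx','fy','cx','cy','view')}
pickle.dump({'top':f(p),'scene':f(q)},open('cam.pkl','wb'))
from ov import overlay
cr=(.5323,.309,.009,-.271);un=(.5755,-.1415,.2)
overlay('top','o1.png',cr,un,180,190,80,80,7)
overlay('scene','o2.png',cr,un,300,160,90,90,6)
overlay('top','o3.png',cr,un,320,120,180,180,3.3)
overlay('scene','o4.png',cr,un,0,220,270,200,2.9)
E
```

```text
(no output)
```

View pics/o1.png

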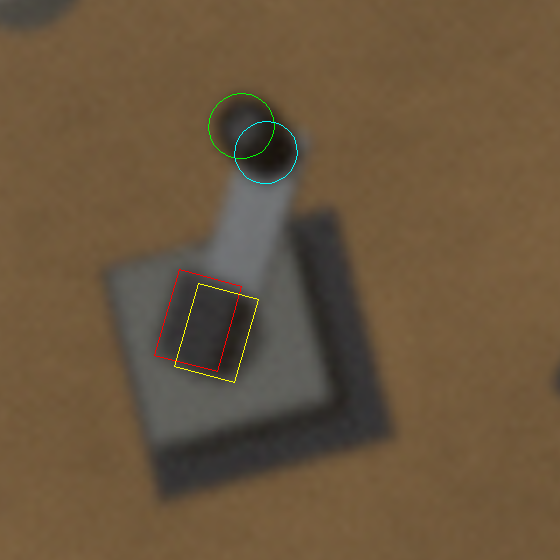

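View pics/o2.png

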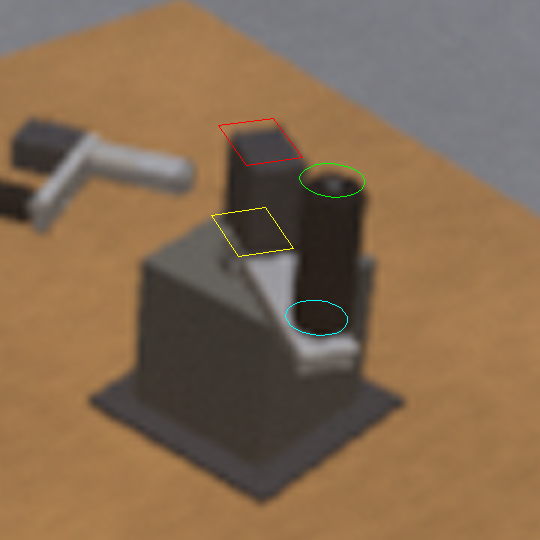

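View pics/o3.png

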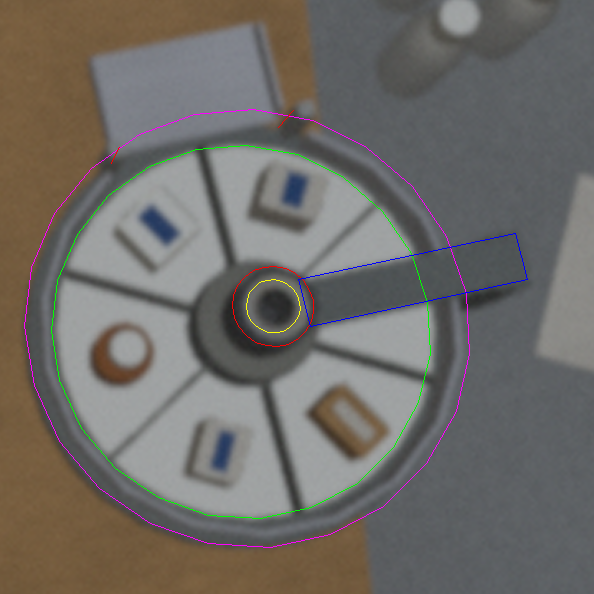

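View pics/o4.png

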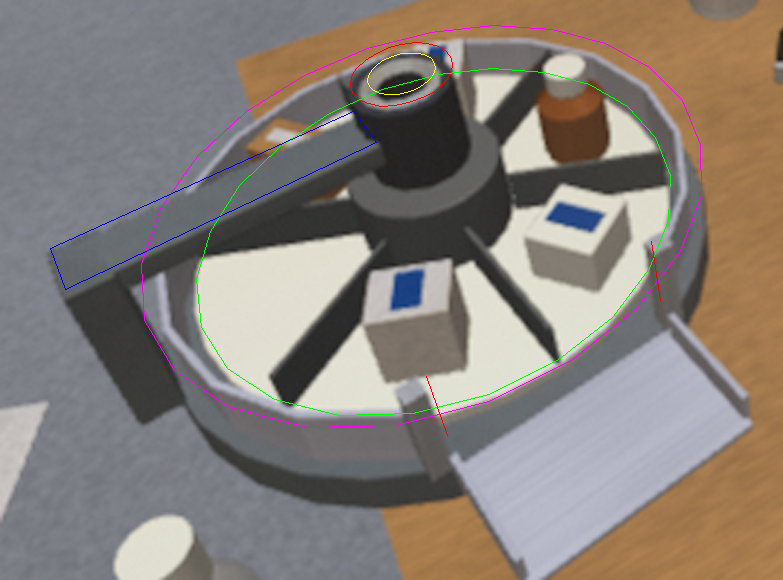

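```bash
cat >> h.py <<'E'
def psi(s=None):
    s=s or ctrl.state(); X=R.from_rotvec(s['tool_rot']).as_matrix(); return np.arctan2(X[1,0],X[0,0])
def plan(xyz,yaw):
    s=ctrl.state(); M=R.from_rotvec(s['tool_rot']).as_matrix()
    d=M.T@(np.array(xyz)-s['ee_pos'])*1000; t=(psi(s)-yaw+np.pi)%(2*np.pi)-np.pi
    print('t',s['time'],'pos',s['ee_pos'].round(4),'psi',np.degrees(psi(s)).round(2),'tilt',M[:,2].round(3),'off',d.round(1),'twist',round(t,3),'F',s['wrist_force'].round(2),'T',s['wrist_torque'].round(3),'gw',round(s['grip_width'],4))
def wproj(p,s,X):
    M=R.from_rotvec(s['tool_rot']).as_matrix(); t=M.T@(np.array(X)-s['ee_pos'])
    T=np.array(p['T_tool_cam']); c=T[:3,:3].T@(t-T[:3,3]); c=np.array([c[0],-c[1],-c[2]])
    th=np.arctan2(np.hypot(c[0],c[1]),c[2]); r=np.hypot(c[0],c[1]); return p['cx']+p['fx']*th*c[0]/r, p['cy']+p['fy']*th*c[1]/r
def wray(p,s,u,v,z):
    x=(u-p['cx'])/p['fx'];y=(v-p['cy'])/p['fy'];th=np.hypot(x,y)
    c=np.array([np.sin(th)*x/th,-np.sin(th)*y/th,-np.cos(th)])
    M=R.from_rotvec(s['tool_rot']).as_matrix();T=np.array(p['T_tool_cam'])
    o=M@T[:3,3]+s['ee_pos'];d=M@T[:3,:3]@c
    return o+d*(z-o[2])/d[2]
E
python3 -c "
from h import *
plan((.533,.309,.404),np.radians(164.5))"
```

```text
t 1.35 pos [0.2785 0.5595 0.4047] psi 153.54 tilt [ 0.  0. -1.] off [-339.5 -110.9    0.7] twist -0.191 F [-0.77 -0.51 -0.58] T [-0.013 -0.058 -0.039] gw 0.087
```

```bash
python3 -m inch '[{"claw":1,"offset":[-60,-20,0],"twist":-0.05},{"claw":1,"offset":[-115,-38,0],"twist":-0.1},{"claw":1,"offset":[-170,-56,0],"twist":-0.15},{"claw":1,"offset":[-225,-74,0],"twist":-0.19},{"claw":1,"offset":[-285,-93,0],"twist":-0.19},{"claw":1,"offset":[-339.5,-111,0],"twist":-0.19},{"claw":1,"offset":[-339.5,-111,0],"twist":-0.19},{"claw":1,"offset":[-339.5,-111,0],"twist":-0.19}]'
python3 - <<'E'
from h import *
s=ctrl.state(); p=shot('wrist','w1.png'); plan((.533,.309,.270),np.radians(164.5))
img=p['color'].copy()
cr=(.5323,.309,.009);yaw=-.271
def C(pts,col):
    c,sn=np.cos(yaw),np.sin(yaw)
    cv2.polylines(img,[np.int32([wproj(p,s,[cr[0]+c*x-sn*y,cr[1]+sn*x+c*y,cr[2]+z]) for x,y,z in pts])],True,col,1)
C(boxf(-.015,.015,-.011,.011,.112),(0,0,255));C(boxf(-.015,.015,-.011,.011,.072),(0,255,255));C(circ(.011,.134,.065),(0,255,0));C(circ(.011,.076,.065),(255,255,0))
cv2.imwrite('pics/w1o.png',img)
E
```

```text
time: 2.35
ee_pos: [0.5328, 0.3089, 0.4046]
tool_rot: [-0.427, -3.112, -0.0]
wrist_force: [0.6, 0.1, 0.3]
grip_width: 0.0873
t 2.4 pos [0.5323 0.3096 0.4046] psi 164.46 tilt [-0.001  0.    -1.   ] off [ -0.9  -0.4 134.6] twist -0.001 F [0.65 0.34 0.44] T [-0.007 -0.006  0.031] gw 0.0871
```

View pics/w1o.png

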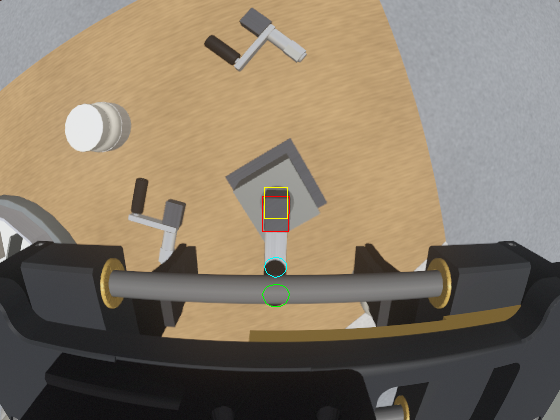

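```bash
python3 - <<'E'
import cv2
a=cv2.imread('pics/w1.png');b=cv2.imread('pics/w1o.png')
f=lambda t:cv2.resize(t[170:280,225:325],None,fx=4,fy=4,interpolation=2)
cv2.imwrite('pics/w1z.png',cv2.hconcat([f(a),f(b)]))
E
```

```text
(no output)
```

View pics/w1z.png

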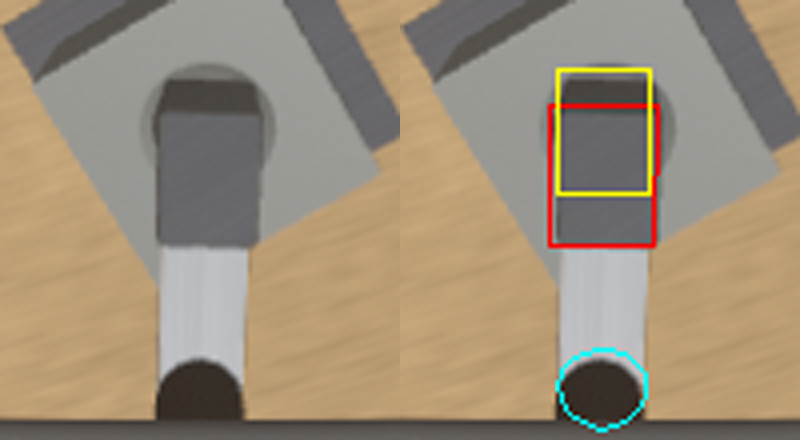

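```bash
python3 -m inch '[{"claw":1,"offset":[-1,0.3,40],"twist":0},{"claw":1,"offset":[-2,0.6,80],"twist":0},{"claw":1,"offset":[-2,0.6,115],"twist":0},{"claw":1,"offset":[-2,0.6,134],"twist":0},{"claw":1,"offset":[-2,0.6,134.5],"twist":0},{"claw":0.5,"offset":[-2,0.6,134.5],"twist":0},{"claw":0,"offset":[-2,0.6,134.5],"twist":0},{"claw":0,"offset":[-2,0.6,134.5],"twist":0},{"claw":0,"offset":[-2,0.6,134.5],"twist":0},{"claw":0,"offset":[-2,0.6,134.5],"twist":0},{"claw":0,"offset":[-2,0.6,134.5],"twist":0},{"claw":0,"offset":[-2,0.6,134.5],"twist":0}]'
python3 - <<'E'
from h import *
s=ctrl.state(); p=shot('wrist','w2.png'); plan((.533,.309,.270),np.radians(164.5))
E
```

```text
time: 3.9
ee_pos: [0.5343, 0.3096, 0.2701]
tool_rot: [-0.425, -3.112, -0.0]
wrist_force: [-0.5, 0.3, -0.1]
grip_width: 0.025
t 3.95 pos [0.5343 0.3096 0.27  ] psi 164.46 tilt [-0.001  0.    -1.   ] off [ 1.1 -0.9  0. ] twist -0.001 F [-0.68 -0.01  1.28] T [ 0.205 -0.002  0.088] gw 0.022
```

View pics/w2.png

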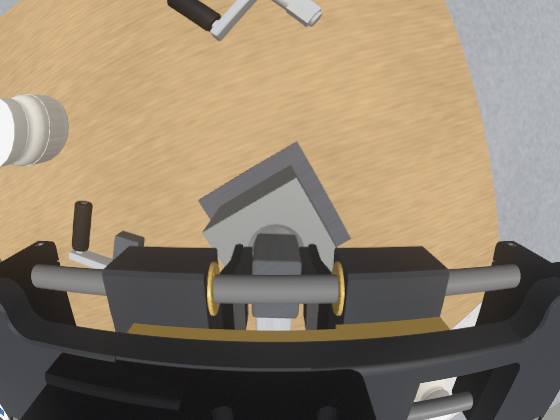

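```bash
python3 -m inch '[{"claw":0,"offset":[0,0,0],"twist":0},{"claw":0,"offset":[0,0,0],"twist":0},{"claw":0,"offset":[0,0,-8],"twist":0},{"claw":0,"offset":[0,0,-25],"twist":0},{"claw":0,"offset":[0,0,-50],"twist":0},{"claw":0,"offset":[0,0,-80],"twist":0},{"claw":0,"offset":[0,0,-120],"twist":0},{"claw":0,"offset":[0,0,-160],"twist":0},{"claw":0,"offset":[0,0,-160],"twist":0},{"claw":0,"offset":[0,0,-160],"twist":0}]'
python3 - <<'E'
from h import *
import pickle
s=ctrl.state(); q=shot('scene','s3.png');t=shot('top','t3.png'); plan((.5755,-.1415,.43),np.radians(215))
a=cv2.resize(q['color'][100:260,260:430],None,fx=3,fy=3)
cv2.imwrite('pics/s3z.png',a)
E
```

```text
time: 5.2
ee_pos: [0.534, 0.3094, 0.4291]
tool_rot: [-0.425, -3.111, 0.001]
wrist_force: [0.6, 1.1, -4.7]
grip_width: 0.022
t 5.3 pos [0.5339 0.3093 0.4275] psi 164.46 tilt [-0.005 -0.001 -1.   ] off [-160.9 -423.2   -2.1] twist -0.882 F [-0.47  0.66 -4.76] T [0.068 0.034 0.003] gw 0.0215
```

View pics/s3z.png

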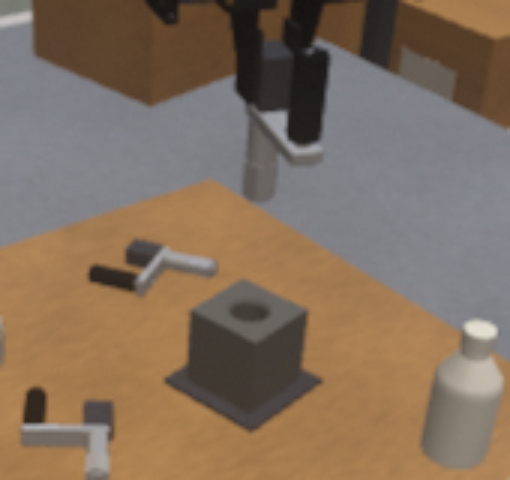

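View pics/t3.png

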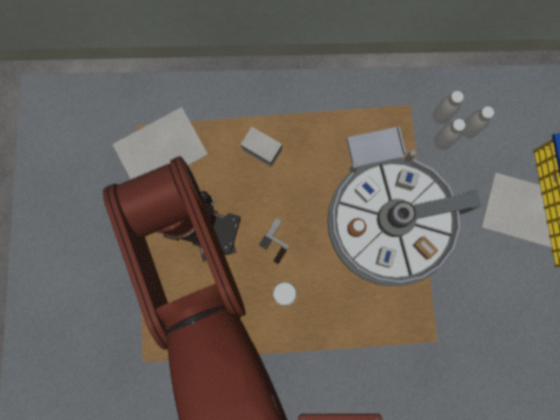

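```bash
python3 -m inch '[{"claw":0,"offset":[-10,-26,-22],"twist":-0.06},{"claw":0,"offset":[-26,-68,-25],"twist":-0.16},{"claw":0,"offset":[-44,-115,-25],"twist":-0.26},{"claw":0,"offset":[-62,-163,-25],"twist":-0.36},{"claw":0,"offset":[-80,-211,-25],"twist":-0.46},{"claw":0,"offset":[-98,-259,-25],"twist":-0.56},{"claw":0,"offset":[-116,-306,-25],"twist":-0.66},{"claw":0,"offset":[-134,-353,-25],"twist":-0.76},{"claw":0,"offset":[-149,-393,-25],"twist":-0.84},{"claw":0,"offset":[-158,-416,-25],"twist":-0.882},{"claw":0,"offset":[-161,-423,-25],"twist":-0.882},{"claw":0,"offset":[-161,-423,-25],"twist":-0.882}]'
python3 - <<'E'
from h import *
s=ctrl.state(); p=shot('wrist','w4.png'); q=shot('scene','s4.png');t=shot('top','t4.png'); plan((.5755,-.1415,.45),np.radians(215))
cv2.imwrite('pics/s4z.png',cv2.resize(q['color'][130:330,50:270],None,fx=3,fy=3))
# predicted boss top corners if axis at TCP
M=R.from_rotvec(s['tool_rot']).as_matrix()
for x,y in [(.015,.011),(.015,-.011),(-.015,.011),(-.015,-.011)]:
    print(wproj(p,s,s['ee_pos']+M@np.array([x,y,.149])))
E
```

```text
time: 6.8
ee_pos: [0.5756, -0.1412, 0.4516]
tool_rot: [0.941, -2.991, -0.003]
wrist_force: [0.3, 0.4, -4.6]
grip_width: 0.022
t 6.95 pos [ 0.5757 -0.1402  0.4526] psi -144.95 tilt [-0.005 -0.001 -1.   ] off [ 0.9 -0.9  2.6] twist 0.001 F [-0.21  0.93 -4.03] T [0.016 0.113 0.006] gw 0.0214
(np.float64(302.534662337556), np.float64(263.9160027972703))
(np.float64(251.0892167876), np.float64(263.8996715323116))
(np.float64(300.26279206597343), np.float64(322.0811966854232))
(np.float64(252.9998707445302), np.float64(322.0910624189225))
```

View pics/s4z.png

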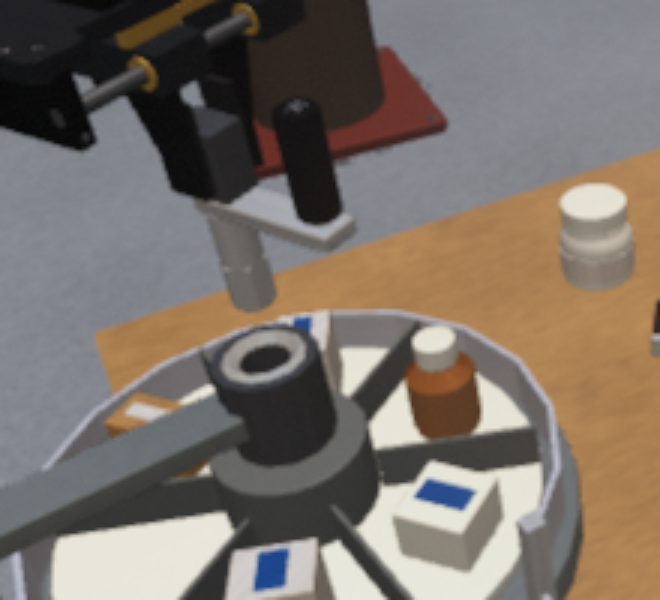

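View pics/w4.png

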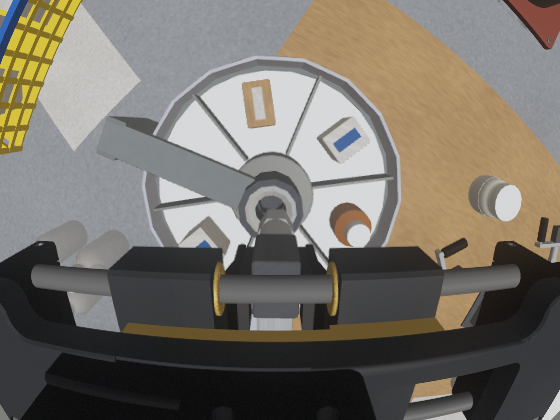

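```bash
python3 - <<'E'
import cv2
b=cv2.imread('pics/w4.png')
cv2.imwrite('pics/w4z.png',cv2.resize(b[180:340,215:335],None,fx=5,fy=5,interpolation=2)[:600*1+200])
E
```

```text
(no output)
```

View pics/w4z.png

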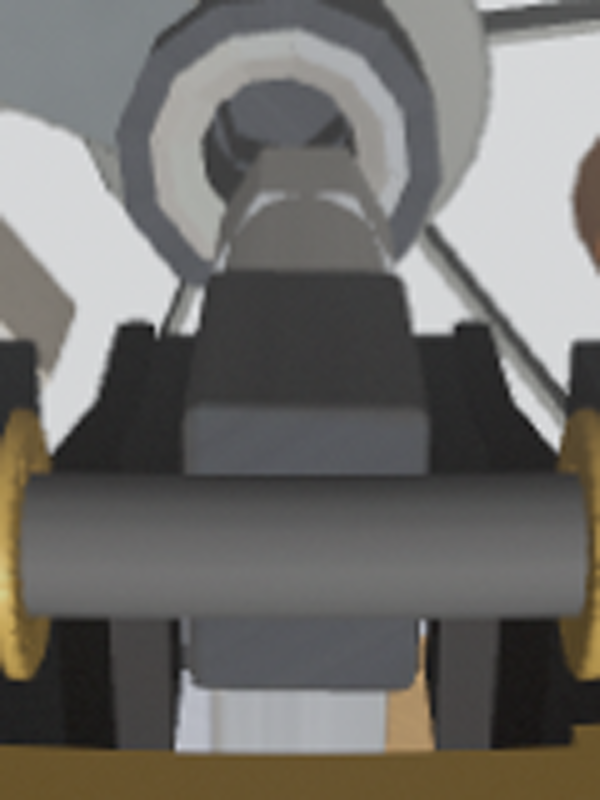

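```bash
python3 - <<'E'
from h import *
s=ctrl.state(); p=ctrl.read_camera('wrist'); print(s['time'],s['ee_pos'])
img=cv2.resize(p['color'],None,fx=5,fy=5,interpolation=2)
for r in (.0185,.028):
  for mx,my,col in [(.5755,-.1415,(0,0,255))]:
    cv2.polylines(img,[np.int32([np.array(wproj(p,s,[mx+x,my+y,.16]))*5+2 for x,y,_ in circ(r,0)])],True,col,2)
cv2.imwrite('pics/w5z.png',img[850:1450,1050:1700])
E
```

```text
6.95 [ 0.57574569 -0.14018511  0.45260322]
```

View pics/w5z.png

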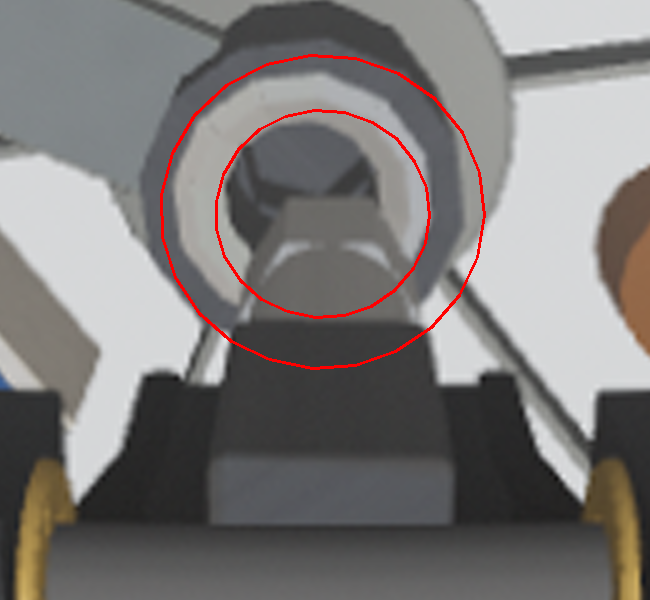

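```bash
python3 - <<'E'
from h import *
s=ctrl.state(); p=ctrl.read_camera('wrist'); 
S=[s['ee_pos']]
for i in range(2): p=ctrl.read_camera('wrist'); S.append(ctrl.state()['ee_pos'])
s=dict(s); s['ee_pos']=np.mean(S,0); print(np.array(S).round(4))
M=R.from_rotvec(s['tool_rot']).as_matrix()
img=cv2.resize(p['color'],None,fx=5,fy=5,interpolation=2)
def pl(pts,col): cv2.polylines(img,[np.int32([np.array(wproj(p,s,s['ee_pos']+M@np.array(a)))*5+2 for a in pts])],True,col,1)
hexa=lambda z:[(.0127*np.cos(a),.0127*np.sin(a),z) for a in np.radians(np.arange(30,390,60))]
pl(circ(.0095,.261),(0,0,255));pl(hexa(.257),(0,255,0));pl(hexa(.231),(255,0,0));pl(boxf(-.015,.015,-.011,.011,.189),(0,255,255));pl(boxf(-.015,.015,-.011,.011,.149),(255,0,255))
cv2.imwrite('pics/w6z.png',img[850:1450,1050:1700])
E
```

```text
[[ 0.5758 -0.1402  0.4528]
 [ 0.5758 -0.1404  0.4531]
 [ 0.5758 -0.1405  0.4531]]
```

View pics/w6z.png

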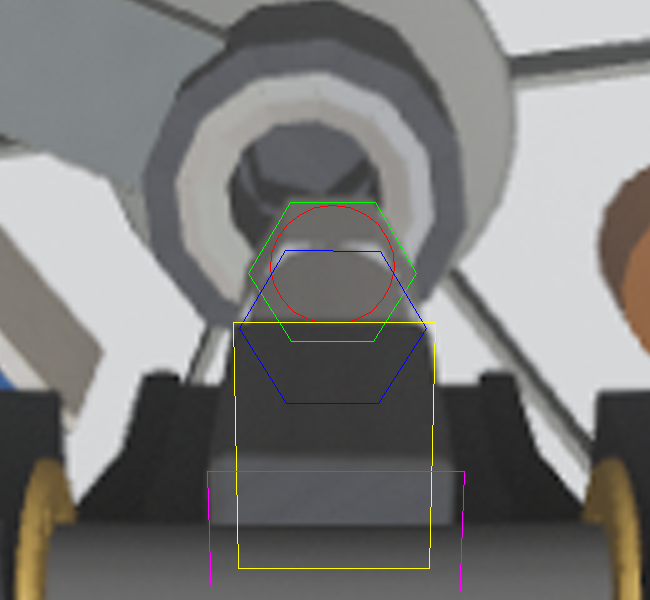

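```bash
python3 -m inch '[{"claw":0,"offset":[1.5,-2,10],"twist":0},{"claw":0,"offset":[3,-4,22],"twist":0},{"claw":0,"offset":[3,-4,25],"twist":0},{"claw":0,"offset":[3,-4,25],"twist":0}]'
cat > look.py <<'E'
from h import *
import sys
mx,my=float(sys.argv[2]),float(sys.argv[3])
s=ctrl.state(); p=ctrl.read_camera('wrist'); q=ctrl.read_camera('scene')
plan((mx,my,.421),psi(s))
M=R.from_rotvec(s['tool_rot']).as_matrix()
img=cv2.resize(p['color'],None,fx=5,fy=5,interpolation=2)
def pl(pts,col): cv2.polylines(img,[np.int32([np.array(wproj(p,s,s['ee_pos']+M@np.array(a)))*5+2 for a in pts])],True,col,1)
hexa=lambda z:[(.0127*np.cos(a),.0127*np.sin(a),z) for a in np.radians(np.arange(30,390,60))]
pl(circ(.0095,.261),(0,0,255));pl(hexa(.257),(0,255,0));pl(hexa(.231),(255,0,0))
cv2.polylines(img,[np.int32([np.array(wproj(p,s,[mx+x,my+y,.16]))*5+2 for x,y,_ in circ(.028,0)])],True,(0,0,255),1)
a=img[850:1450,1050:1700]; b=cv2.resize(q['color'][150:300,60:230],None,fx=4,fy=4)
cv2.imwrite('pics/%sa.png'%sys.argv[1],a);cv2.imwrite('pics/%sb.png'%sys.argv[1],b)
E
python3 look.py k1 .5755 -.145
```

```text
time: 7.65
ee_pos: [0.5754, -0.1456, 0.4274]
tool_rot: [0.944, -2.99, -0.001]
wrist_force: [0.6, -0.2, -2.5]
grip_width: 0.0217
t 7.75 pos [ 0.5756 -0.1456  0.4283] psi -144.96 tilt [-0.004 -0.001 -1.   ] off [-0.3  0.6  7.3] twist 0.0 F [-0.16 -0.22 -3.21] T [ 0.097  0.068 -0.002] gw 0.022
```

View pics/k1a.png

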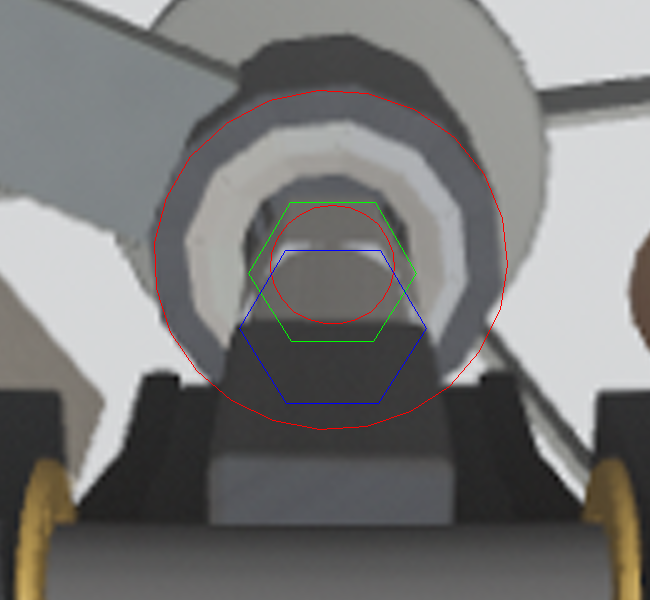

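View pics/k1b.png

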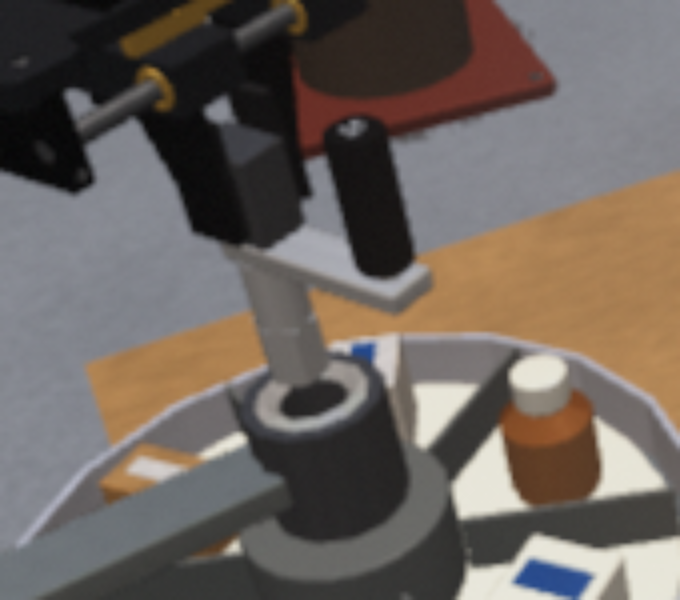

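```bash
python3 -m inch '[{"claw":0,"offset":[-0.5,-1.2,4],"twist":0},{"claw":0,"offset":[-0.5,-1.2,8],"twist":0},{"claw":0,"offset":[-0.5,-1.2,11],"twist":0},{"claw":0,"offset":[-0.5,-1.2,14],"twist":0},{"claw":0,"offset":[-0.5,-1.2,14],"twist":0}]'; python3 look.py k2 .5755 -.145
```

```text
time: 8.38
ee_pos: [0.5766, -0.1463, 0.4139]
tool_rot: [0.944, -2.991, -0.0]
wrist_force: [0.0, -0.0, -4.3]
grip_width: 0.0219
t 8.475 pos [ 0.5767 -0.1464  0.4143] psi -144.96 tilt [-0.004 -0.001 -1.   ] off [ 0.2  1.8 -6.7] twist -0.0 F [-0.49  0.3  -3.7 ] T [ 0.054  0.077 -0.046] gw 0.022
```

View pics/k2a.png

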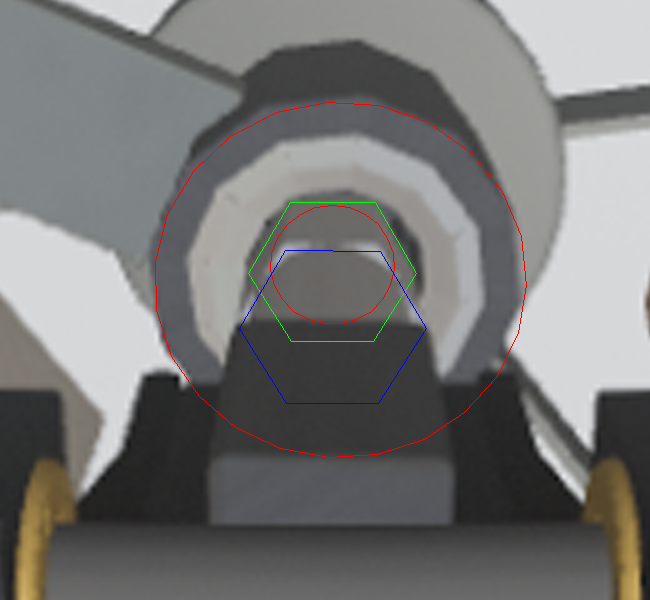

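View pics/k2b.png

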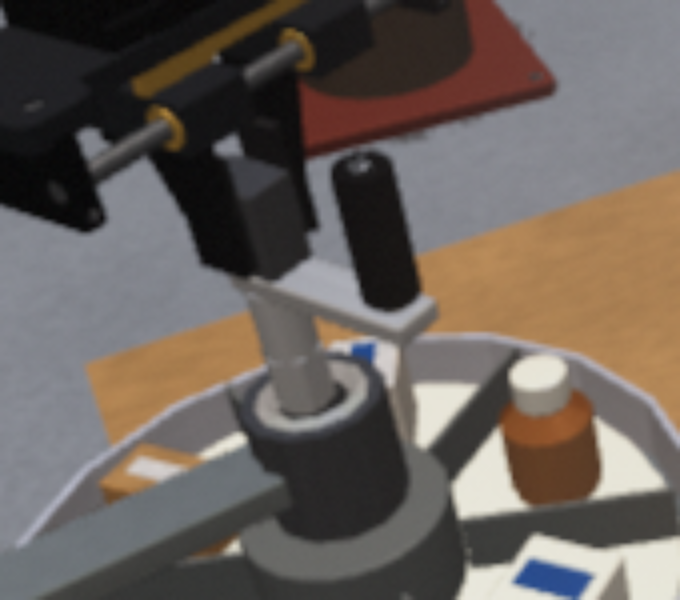

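```bash
python3 -m inch '[{"claw":0,"offset":[-0.5,0,5],"twist":0},{"claw":0,"offset":[-0.5,0,10],"twist":0},{"claw":0,"offset":[-0.5,0,13],"twist":0},{"claw":0,"offset":[-0.5,0,13],"twist":0}]'; python3 -c "
from h import *
plan((.5755,-.146,.379),psi())"
```

```text
time: 8.98
ee_pos: [0.577, -0.1459, 0.4006]
tool_rot: [0.945, -2.991, -0.001]
wrist_force: [0.4, 1.1, -5.1]
grip_width: 0.0219
t 8.975 pos [ 0.577  -0.1459  0.4006] psi -144.95 tilt [-0.005 -0.001 -1.   ] off [ 1.2  0.7 21.6] twist 0.0 F [ 0.41  1.1  -5.11] T [ 0.516 -0.102  0.028] gw 0.0219
```

```bash
python3 -m inch '[{"claw":0,"offset":[0,0,4],"twist":0},{"claw":0,"offset":[0,0,8],"twist":0},{"claw":0,"offset":[0,0,12],"twist":0},{"claw":0,"offset":[0,0,15],"twist":0},{"claw":0,"offset":[0,0,15],"twist":0}]'; python3 -c "
from h import *
plan((.5755,-.146,.379),psi())"
```

```text
time: 9.6
ee_pos: [0.5768, -0.1458, 0.3851]
tool_rot: [0.944, -2.991, -0.002]
wrist_force: [1.2, 2.4, -4.7]
grip_width: 0.0217
t 9.6 pos [ 0.5768 -0.1458  0.3851] psi -144.95 tilt [-0.005 -0.    -1.   ] off [1.2 0.6 6.1] twist 0.0 F [ 1.22  2.4  -4.69] T [ 0.522 -0.199 -0.015] gw 0.0217
```

```bash
python3 -m inch '[{"claw":0,"offset":[-0.4,0.4,2],"twist":0},{"claw":0,"offset":[-0.4,0.4,4],"twist":0},{"claw":0,"offset":[-0.4,0.4,4],"twist":0}]'; python3 -c "
from h import *
plan((.5755,-.146,.379),psi())"
```

```text
time: 9.98
ee_pos: [0.5768, -0.1454, 0.3808]
tool_rot: [0.944, -2.991, -0.002]
wrist_force: [1.5, 0.6, -4.4]
grip_width: 0.0217
t 9.975 pos [ 0.5768 -0.1454  0.3808] psi -144.95 tilt [-0.006 -0.001 -1.   ] off [1.4 0.3 1.8] twist 0.0 F [ 1.48  0.55 -4.36] T [ 0.246 -0.193  0.027] gw 0.0217
```

```bash
python3 -m inch '[{"claw":0,"offset":[-0.3,-0.1,1],"twist":0},{"claw":0,"offset":[-0.3,-0.1,1.8],"twist":0},{"claw":0,"offset":[-0.3,-0.1,1.8],"twist":0}]'; python3 -c "
from h import *
plan((.5755,-.146,.379),psi())"
```

```text
time: 10.35
ee_pos: [0.5771, -0.1454, 0.379]
tool_rot: [0.944, -2.99, -0.002]
wrist_force: [0.4, 1.5, -2.8]
grip_width: 0.0217
t 10.35 pos [ 0.5771 -0.1454  0.379 ] psi -144.96 tilt [-0.006 -0.001 -1.   ] off [1.7 0.4 0. ] twist 0.0 F [ 0.38  1.51 -2.83] T [ 0.168 -0.029 -0.034] gw 0.0217
```

Contact is near. Down in small steps.

```bash
python3 -m inch '[{"claw":0,"offset":[0,0,0.7],"twist":0},{"claw":0,"offset":[0,0,0.7],"twist":0}]'; python3 -m inch '[{"claw":0,"offset":[0,0,0.7],"twist":0},{"claw":0,"offset":[0,0,0.7],"twist":0}]'
```

```text
time: 10.6
ee_pos: [0.5771, -0.1453, 0.3788]
tool_rot: [0.944, -2.991, -0.001]
wrist_force: [-1.1, 1.3, 0.7]
grip_width: 0.022
time: 10.85
ee_pos: [0.5772, -0.1453, 0.3787]
tool_rot: [0.944, -2.991, -0.001]
wrist_force: [-1.2, 2.2, 2.6]
grip_width: 0.0215
```

```bash
python3 -m inch '[{"claw":0,"offset":[0.1,-0.1,0.7],"twist":0.04},{"claw":0,"offset":[0.1,-0.1,0.7],"twist":0.08},{"claw":0,"offset":[0.1,-0.1,0.7],"twist":0.12},{"claw":0,"offset":[0.1,-0.1,0.7],"twist":0.12}]'; python3 -c "
from h import *
plan((.5755,-.146,.379),psi())"
```

```text
time: 11.35
ee_pos: [0.5775, -0.1456, 0.3787]
tool_rot: [0.765, -3.044, 0.002]
wrist_force: [-0.1, 1.2, 2.7]
grip_width: 0.0218
t 11.35 pos [ 0.5775 -0.1456  0.3787] psi -151.8 tilt [-0.003 -0.002 -1.   ] off [ 2.   0.6 -0.3] twist 0.0 F [-0.14  1.16  2.71] T [ 0.261 -0.084 -0.01 ] gw 0.0218
```

```bash
python3 -m inch '[{"claw":0,"offset":[0,0,0.7],"twist":0.04},{"claw":0,"offset":[0,0,0.7],"twist":0.08},{"claw":0,"offset":[0,0,0.7],"twist":0.12},{"claw":0,"offset":[0,0,0.7],"twist":0.12}]'; python3 -c "
from h import *
plan((.5755,-.146,.379),psi())"
```

```text
time: 11.85
ee_pos: [0.5773, -0.1454, 0.3774]
tool_rot: [0.582, -3.083, 0.001]
wrist_force: [0.8, 1.1, -2.6]
grip_width: 0.022
t 11.85 pos [ 0.5773 -0.1454  0.3774] psi -158.61 tilt [-0.004 -0.001 -1.   ] off [ 1.9  0.1 -1.6] twist 0.0 F [ 0.76  1.13 -2.57] T [ 0.455 -0.019  0.006] gw 0.022
```

```bash
python3 -m inch '[{"claw":0,"offset":[0,0,1],"twist":0},{"claw":0,"offset":[0,0,1.5],"twist":0},{"claw":0,"offset":[0,0,1.5],"twist":0}]'; python3 -c "
from h import *
plan((.5755,-.146,.379),psi())"
```

```text
time: 12.22
ee_pos: [0.5772, -0.1454, 0.3751]
tool_rot: [0.582, -3.082, -0.0]
wrist_force: [0.4, 0.8, -4.4]
grip_width: 0.0219
t 12.225 pos [ 0.5772 -0.1454  0.3751] psi -158.6 tilt [-0.005 -0.001 -1.   ] off [ 1.8  0.  -3.9] twist 0.0 F [ 0.4   0.75 -4.35] T [ 0.438 -0.042 -0.005] gw 0.0219
```

```bash
python3 -m inch '[{"claw":0,"offset":[0,0,2],"twist":0},{"claw":0,"offset":[0,0,4],"twist":0},{"claw":0,"offset":[0,0,6],"twist":0},{"claw":0,"offset":[0,0,6],"twist":0}]'; python3 -m inch '[{"claw":0,"offset":[0,0,2],"twist":0},{"claw":0,"offset":[0,0,4],"twist":0},{"claw":0,"offset":[0,0,5],"twist":0},{"claw":0,"offset":[0,0,5],"twist":0}]'; python3 -c "
from h import *
plan((.5755,-.146,.361),psi())"
```

```text
time: 12.72
ee_pos: [0.5771, -0.1454, 0.3688]
tool_rot: [0.582, -3.082, -0.0]
wrist_force: [1.2, 0.2, -4.5]
grip_width: 0.0216
time: 13.22
ee_pos: [0.5771, -0.1454, 0.3636]
tool_rot: [0.582, -3.082, -0.0]
wrist_force: [1.3, 1.4, -3.7]
grip_width: 0.0217
t 13.225 pos [ 0.5771 -0.1454  0.3636] psi -158.6 tilt [-0.005 -0.001 -1.   ] off [ 1.7 -0.   2.6] twist 0.0 F [ 1.31  1.41 -3.74] T [ 0.502 -0.232 -0.023] gw 0.0217
```

```bash
python3 -m inch '[{"claw":0,"offset":[0,0.1,1],"twist":0},{"claw":0,"offset":[0,0.1,1.8],"twist":0},{"claw":0,"offset":[0,0.1,1.8],"twist":0}]'; python3 -m inch '[{"claw":0,"offset":[0,0,0.8],"twist":0},{"claw":0,"offset":[0,0,1.2],"twist":0},{"claw":0,"offset":[0,0,1.2],"twist":0}]'; python3 -c "
from h import *
plan((.5755,-.146,.361),psi())"
```

```text
time: 13.6
ee_pos: [0.577, -0.1453, 0.3618]
tool_rot: [0.582, -3.082, -0.0]
wrist_force: [2.5, 2.0, -3.2]
grip_width: 0.022
time: 13.98
ee_pos: [0.5771, -0.1453, 0.361]
tool_rot: [0.582, -3.082, -0.0]
wrist_force: [0.7, 2.7, 0.6]
grip_width: 0.022
t 13.975 pos [ 0.5771 -0.1453  0.361 ] psi -158.6 tilt [-0.005 -0.001 -1.   ] off [ 1.8 -0.1  0. ] twist 0.0 F [0.75 2.68 0.6 ] T [ 0.645  0.027 -0.001] gw 0.022
```

```bash
python3 -m inch '[{"claw":0,"offset":[0,0,0],"twist":0.05},{"claw":0,"offset":[0,-0.1,0],"twist":0.1},{"claw":0,"offset":[0,-0.1,0],"twist":0.15},{"claw":0,"offset":[0,-0.2,0],"twist":0.2},{"claw":0,"offset":[0,-0.2,0],"twist":0.25},{"claw":0,"offset":[0,-0.3,0],"twist":0.3},{"claw":0,"offset":[0,-0.3,0],"twist":0.3}]'; python3 - <<'E'
from h import *
plan((.5755,-.146,.361),psi())
q=shot('scene','s7.png'); shot('top','t7.png')
cv2.imwrite('pics/s7z.png',cv2.resize(q['color'][150:400,20:270],None,fx=2.4,fy=2.4))
E
```

```text
time: 14.85
ee_pos: [0.5773, -0.1452, 0.3611]
tool_rot: [0.116, -3.135, -0.0]
wrist_force: [1.9, 2.9, -0.5]
grip_width: 0.022
t 14.85 pos [ 0.5773 -0.1452  0.3611] psi -175.75 tilt [-0.005  0.    -1.   ] off [ 1.8 -0.7  0.1] twist 0.0 F [ 1.88  2.85 -0.49] T [ 1.068 -0.163 -0.044] gw 0.022
```

View pics/s7z.png

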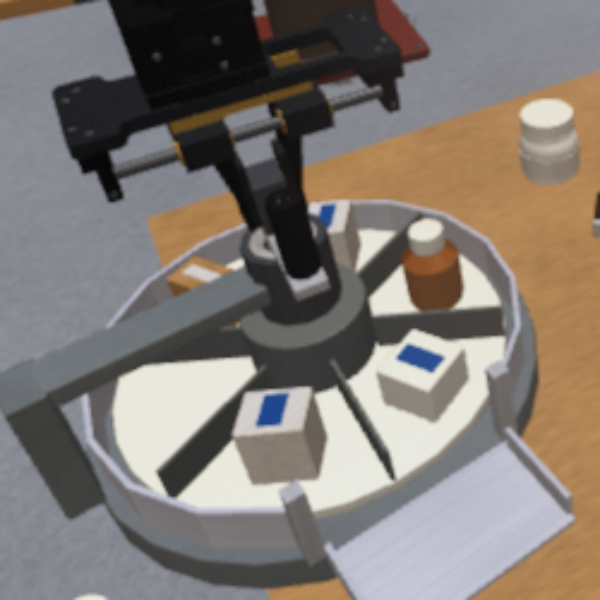

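View pics/t7.png

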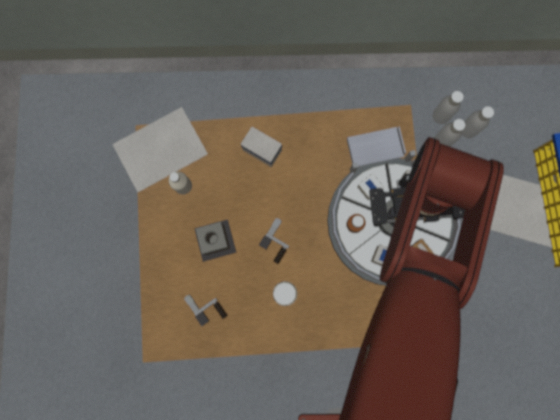

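```bash
python3 -m inch '[{"claw":0,"offset":[-0.2,0.3,0.2],"twist":0.06},{"claw":0,"offset":[-0.2,0.3,0.2],"twist":0.12},{"claw":0,"offset":[-0.2,0.2,0.2],"twist":0.18},{"claw":0,"offset":[-0.2,0.2,0.2],"twist":0.24},{"claw":0,"offset":[-0.2,0.1,0.2],"twist":0.3},{"claw":0,"offset":[-0.2,0.1,0.2],"twist":0.36},{"claw":0,"offset":[-0.2,0,0.2],"twist":0.4},{"claw":0,"offset":[-0.2,0,0.2],"twist":0.4}]'; python3 - <<'E'
from h import *
plan((.5755,-.146,.361),psi())
q=shot('scene','s8.png'); shot('top','t8.png')
cv2.imwrite('pics/s8z.png',cv2.resize(q['color'][150:400,20:270],None,fx=2.4,fy=2.4))
E
```

```text
time: 15.95
ee_pos: [0.5774, -0.1452, 0.3611]
tool_rot: [-0.507, -3.096, 0.001]
wrist_force: [0.5, 3.0, 1.0]
grip_width: 0.0221
t 15.95 pos [ 0.5774 -0.1452  0.3611] psi 161.41 tilt [-0.005  0.    -1.   ] off [ 1.6 -1.4  0.1] twist 0.0 F [0.48 2.96 1.  ] T [ 0.928 -0.002  0.055] gw 0.0221
```

View pics/s8z.png

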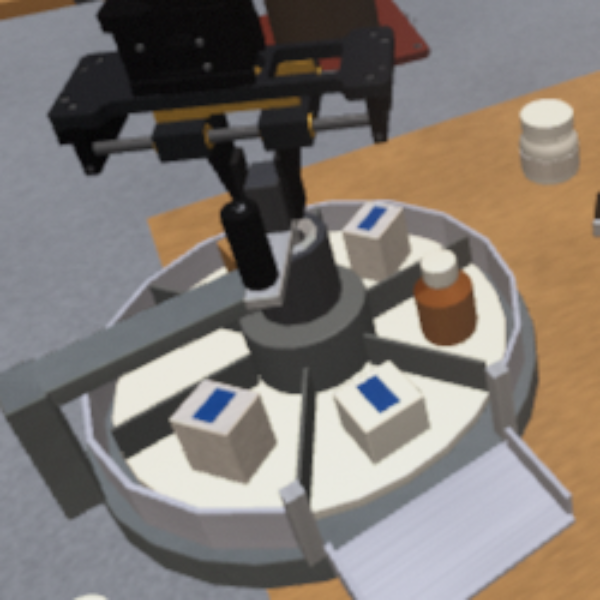

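```bash
cat > bot.py <<'E'
from h import *
import pickle,sys
cam=pickle.load(open('cam.pkl','rb'))
def blob(img,box):
    h=cv2.cvtColor(img,cv2.COLOR_BGR2HSV).astype(int); x0,y0,x1,y1=box
    m=((h[...,0]<14)&(h[...,1]>150)&(h[...,2]>50)).astype(np.uint8)
    k=np.zeros_like(m);k[y0:y1,x0:x1]=1;m*=k
    n,l,st,c=cv2.connectedComponentsWithStats(m)
    i=1+np.argmax(st[1:,4]); return st[i],c[i],l==i
def synth(ang,ax):
    # silhouette of brown body r22, z45..~100
    p=cam['scene']; ox,oy=ax[0]+.1*np.cos(ang),ax[1]+.1*np.sin(ang)
    pts=[proj(p,[ox+x,oy+y,z]) for r,z in((.022,.045),(.022,.08),(.013,.098)) for x,y,_ in circ(r,0)]
    h=cv2.convexHull(np.float32(pts)); m=cv2.moments(h); return m['m10']/m['m00'],m['m01']/m['m00']
if __name__=='__main__':
    for f in sys.argv[1:]:
        st,c,_=blob(cv2.imread('pics/'+f),(60,220,260,390)); print(f,st,c.round(1))
        for ax in [(.5755,-.1415),(.5763,-.1457),(.576,-.1435)]:
            A=np.arange(-.5,2.5,.005); d=[np.hypot(*(np.array(synth(a,ax))-c)) for a in A]; i=np.argmin(d); print('  ',ax,'bottle world ang',A[i].round(3),'res px',round(d[i],2))
E
python3 bot.py scene1.png s7.png s8.png
```

```text
scene1.png [185 248  23  28 366] [196.2 261.6]
   (0.5755, -0.1415) bottle world ang 1.815 res px 2.61
   (0.5763, -0.1457) bottle world ang 1.795 res px 0.57
   (0.576, -0.1435) bottle world ang 1.805 res px 1.62
s7.png [188 251  23  28 317] [198.3 263.4]
   (0.5755, -0.1415) bottle world ang 1.735 res px 2.41
   (0.5763, -0.1457) bottle world ang 1.715 res px 0.3
   (0.576, -0.1435) bottle world ang 1.725 res px 1.4
s8.png [193 264  23  30 277] [203.8 275.4]
   (0.5755, -0.1415) bottle world ang 1.33 res px 2.67
   (0.5763, -0.1457) bottle world ang 1.35 res px 0.5
   (0.576, -0.1435) bottle world ang 1.34 res px 1.66
```

```bash
python3 -m inch '[{"claw":0,"offset":[0,0.3,0.2],"twist":0.06},{"claw":0,"offset":[0,0.3,0.2],"twist":0.12},{"claw":0,"offset":[0,0.2,0.2],"twist":0.18},{"claw":0,"offset":[0,0.2,0.2],"twist":0.24},{"claw":0,"offset":[0,0.1,0.2],"twist":0.3},{"claw":0,"offset":[0.1,0.1,0.2],"twist":0.36},{"claw":0,"offset":[0.1,0,0.2],"twist":0.42},{"claw":0,"offset":[0.1,0,0.2],"twist":0.48},{"claw":0,"offset":[0.1,0,0.2],"twist":0.52},{"claw":0,"offset":[0.1,0,0.2],"twist":0.52}]'; python3 - <<'E'
from h import *
plan((.5755,-.146,.361),psi())
q=shot('scene','s9.png')
E
python3 bot.py s9.png
```

```text
time: 17.3
ee_pos: [0.5774, -0.1452, 0.361]
tool_rot: [-1.284, -2.863, 0.003]
wrist_force: [-0.9, 3.7, 1.8]
grip_width: 0.0216
t 17.3 pos [ 0.5774 -0.1452  0.361 ] psi 131.68 tilt [-0.004 -0.    -1.   ] off [ 0.6 -1.9  0.1] twist 0.0 F [-0.87  3.71  1.79] T [0.846 0.004 0.016] gw 0.0216
s9.png [186 283  25  33 357] [197.8 297.6]
   (0.5755, -0.1415) bottle world ang 0.74 res px 2.61
   (0.5763, -0.1457) bottle world ang 0.785 res px 1.42
   (0.576, -0.1435) bottle world ang 0.76 res px 2.1
```

```bash
python3 -m inch '[{"claw":0,"offset":[0.3,0.3,0],"twist":0.06},{"claw":0,"offset":[0.3,0.3,0],"twist":0.12},{"claw":0,"offset":[0.3,0.2,0],"twist":0.18},{"claw":0,"offset":[0.3,0.2,0],"twist":0.24},{"claw":0,"offset":[0.3,0.1,0],"twist":0.3},{"claw":0,"offset":[0.3,0.1,0],"twist":0.36},{"claw":0,"offset":[0.3,0,0],"twist":0.42},{"claw":0,"offset":[0.3,0,0],"twist":0.47},{"claw":0,"offset":[0.3,0,0],"twist":0.47}]'; python3 - <<'E'
from h import *
plan((.5755,-.146,.361),psi())
q=shot('scene','s10.png');t=shot('top','t10.png');p=shot('wrist','w10.png')
k=3
img=cv2.resize(q['color'],None,fx=k,fy=k,interpolation=2)
import pickle
P=pickle.load(open('cam.pkl','rb'))['scene']
U=lambda pts,col:poly(img,model(P,(.5763,-.1457,0),.2,pts),col,k)
U(circ(.028,.16),(0,0,255));U(circ(.143,.045),(0,255,0));U(circ(.022,.045,.1),(255,0,255));U(circ(.022,.09,.1),(255,0,255));U([(0,0,.045),(.25,0,.045)],(0,255,255))
U(boxf(-.017,.017,-.185,-.028,.136),(255,0,0))
for a in (-.066,.066): U([(.146,a,.045),(.146,a,.095)],(0,0,255))
cv2.imwrite('pics/s10z.png',img[660:1260,30:780])
E
python3 bot.py s10.png
```

```text
time: 18.48
ee_pos: [0.5772, -0.1452, 0.3611]
tool_rot: [-1.914, -2.487, 0.004]
wrist_force: [0.2, 3.0, 0.2]
grip_width: 0.0216
t 18.475 pos [ 0.5772 -0.1452  0.3611] psi 104.83 tilt [-0.004 -0.    -1.   ] off [-0.4 -1.9  0.1] twist 0.0 F [0.21 3.03 0.2 ] T [ 0.656 -0.151 -0.055] gw 0.0216
s10.png [167 300  27  36 601] [180.9 319.5]
   (0.5755, -0.1415) bottle world ang 0.255 res px 1.91
   (0.5763, -0.1457) bottle world ang 0.295 res px 2.1
   (0.576, -0.1435) bottle world ang 0.275 res px 1.93
```

View pics/s10z.png

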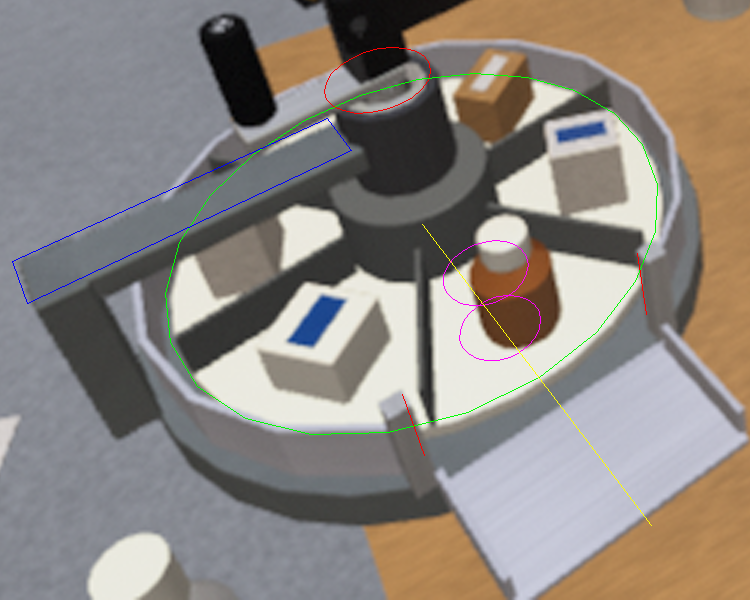

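View pics/t10.png

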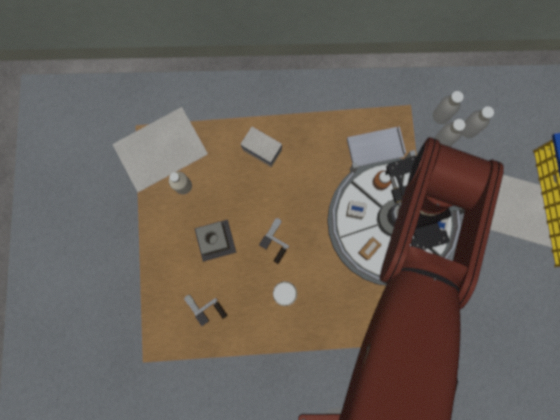

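View pics/w10.png

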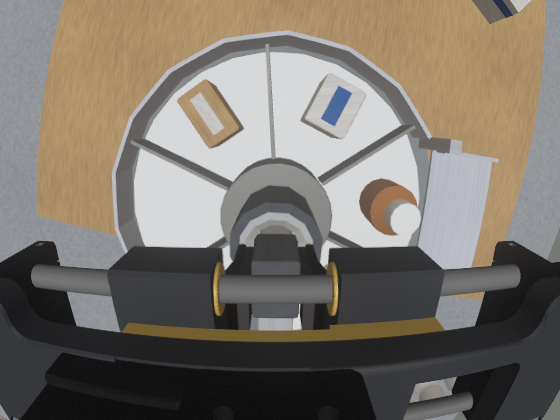

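```bash
python3 - <<'E'
import cv2
t=cv2.imread('pics/top1.png');s=cv2.imread('pics/scene1.png')
cv2.imwrite('pics/z1.png',cv2.resize(t[120:190,335:425],None,fx=8,fy=8,interpolation=2))
cv2.imwrite('pics/z2.png',cv2.resize(s[290:419,125:265],None,fx=5.5,fy=4.6,interpolation=2) if 0 else cv2.resize(s[290:419,125:265],None,fx=4.6,fy=4.6,interpolation=2))
E
```

```text
(no output)
```

View pics/z1.png

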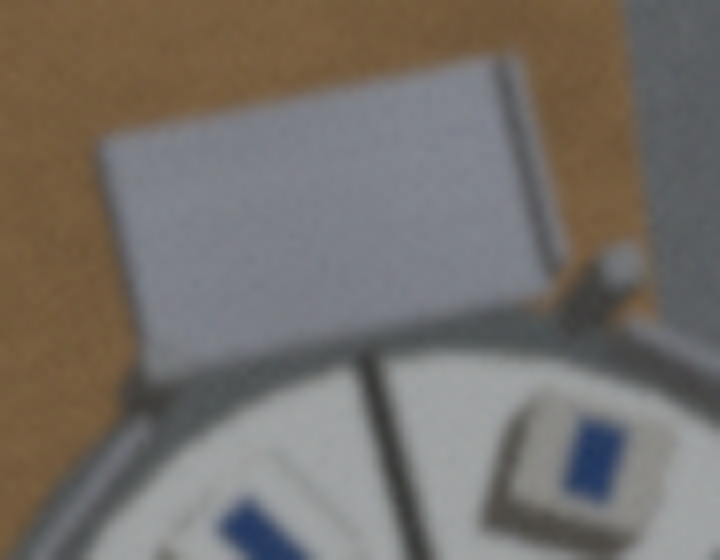

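View pics/z2.png

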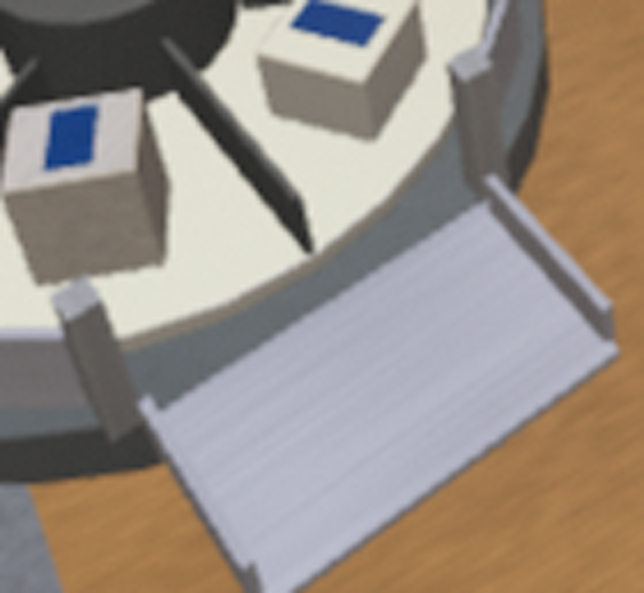

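```bash
python3 - <<'E'
from h import *
import pickle
C=pickle.load(open('cam.pkl','rb'));S,T=C['scene'],C['top']
def ch(n,p,a,b,z):
    A,B=atz(p,*a,z),atz(p,*b,z); d=A-B; print(n,'mid',((A+B)/2)[:2].round(4),'len',np.linalg.norm(d).round(4),'yaw',np.arctan2(-d[0],d[1]).round(3))  # d along +y
ch('jamb scene',S,(227.6,303.7),(142,355.2),.095)
ch('jamb top',T,(355.3,165.5),(412.75,152.75),.095)
for z in (0,.01,.02): 
    ch('chute scene',S,(258.7,366.5),(184.8,418.9),z); ch('chute top',T,(347.9,137.5),(396.9,127.5),z)
ch('chute in scene',S,(125+492/4.6,290+205/4.6),(125+160/4.6,290+410/4.6),.04)
ch('chute in top',T,(335+147/8,120+375/8),(335+565/8,120+290/8),.04)
E
```

```text
jamb scene mid [ 0.7229 -0.1148] len 0.144 yaw 0.201
jamb top mid [ 0.7185 -0.1159] len 0.1443 yaw 0.209
chute scene mid [ 0.787  -0.0924] len 0.1337 yaw 0.179
chute top mid [ 0.816  -0.1056] len 0.1331 yaw 0.192
chute scene mid [ 0.7929 -0.0937] len 0.1313 yaw 0.179
chute top mid [ 0.8129 -0.104 ] len 0.1321 yaw 0.192
chute scene mid [ 0.7988 -0.095 ] len 0.129 yaw 0.179
chute top mid [ 0.8098 -0.1023] len 0.1311 yaw 0.192
chute in scene mid [ 0.7361 -0.1114] len 0.1262 yaw 0.168
chute in top mid [ 0.7265 -0.1144] len 0.1364 yaw 0.191
```

```bash
python3 - <<'E'
from h import *
import pickle
C=pickle.load(open('cam.pkl','rb'));S,T=C['scene'],C['top']
t=cv2.imread('pics/t10.png');cv2.imwrite('pics/z3.png',cv2.resize(t[140:220,340:430],None,fx=8,fy=8,interpolation=2))
y=.195;uy=np.array([-np.sin(y),np.cos(y)]);ux=np.array([np.cos(y),np.sin(y)])
b=atz(S,178.3,296,.115)[:2]; m=np.array([.7229,-.1148]); print('scene',b,(b-m)@uy,(b-m)@ux)
b=atz(T,384,178,.115)[:2]; m=np.array([.7185,-.1159]); print('top',b,(b-m)@uy,(b-m)@ux)
s=ctrl.state(); p=ctrl.read_camera('wrist'); print('wrist',wray(p,s,405,218,.115), s['ee_pos'])
E
```

```text
scene [ 0.67328559 -0.11093814] 0.01340228672942467 -0.04792580525673055
top [ 0.66700074 -0.11024725] 0.015524448978629191 -0.04942791076649183
wrist [ 0.66921058 -0.11326564  0.115     ] [ 0.57720288 -0.1450959   0.36102794]
```

View pics/z3.png

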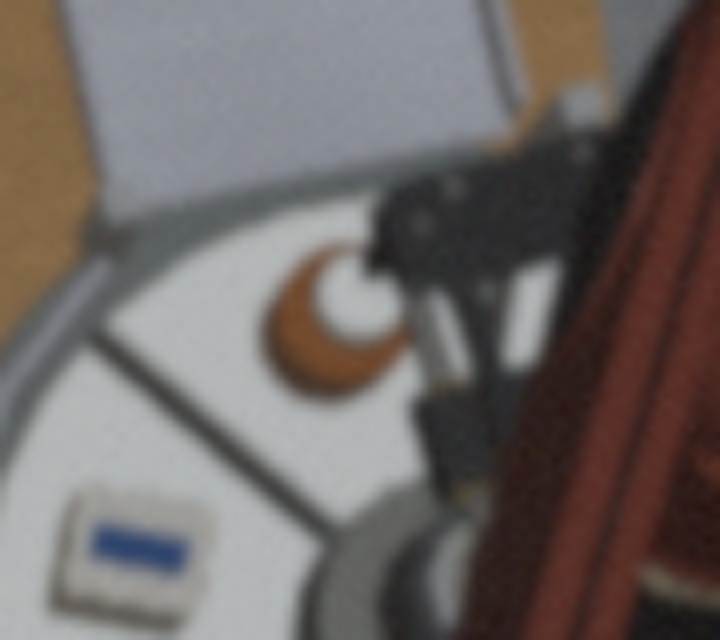

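```bash
python3 -m inch '[{"claw":0,"offset":[0.1,0,0],"twist":0.04},{"claw":0,"offset":[0.1,0,0],"twist":0.08},{"claw":0,"offset":[0.1,0,0],"twist":0.12},{"claw":0,"offset":[0.1,0,0],"twist":0.135},{"claw":0,"offset":[0.1,0,0],"twist":0.135},{"claw":0,"offset":[0.1,0,0],"twist":0.135}]'; python3 - <<'E'
from h import *
plan((.5755,-.146,.361),psi())
q=shot('scene','s11.png');t=shot('top','t11.png');p=shot('wrist','w11.png')
f=lambda i,a,b,c,d,k:cv2.resize(i[a:b,c:d],None,fx=k,fy=k,interpolation=2)
cv2.imwrite('pics/z11s.png',f(q['color'],270,400,120,260,4.5));cv2.imwrite('pics/z11t.png',f(t['color'],140,220,340,430,7));cv2.imwrite('pics/z11w.png',f(p['color'],120,320,330,520,3))
E
```

```text
time: 19.42
ee_pos: [0.5772, -0.1451, 0.361]
tool_rot: [-2.078, -2.353, 0.005]
wrist_force: [-0.4, 1.5, -0.5]
grip_width: 0.0215
t 19.425 pos [ 0.5772 -0.1451  0.361 ] psi 97.11 tilt [-0.004 -0.    -1.   ] off [-0.7 -1.8  0. ] twist 0.0 F [-0.42  1.54 -0.55] T [ 0.565 -0.176  0.098] gw 0.0215
```

View pics/z11s.png

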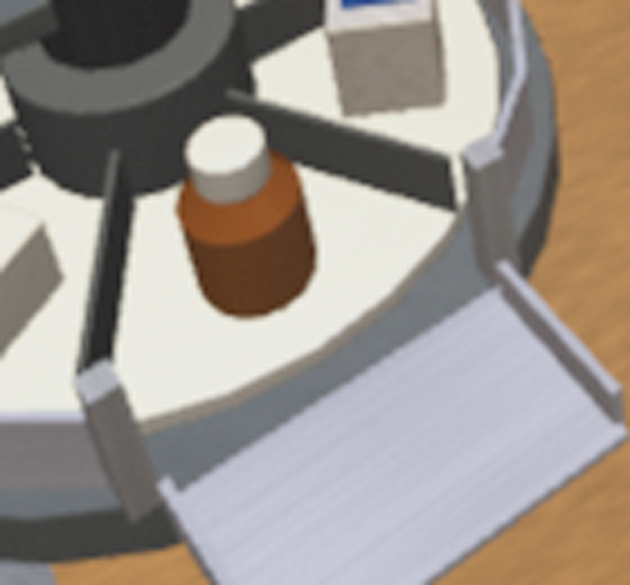

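View pics/z11w.png

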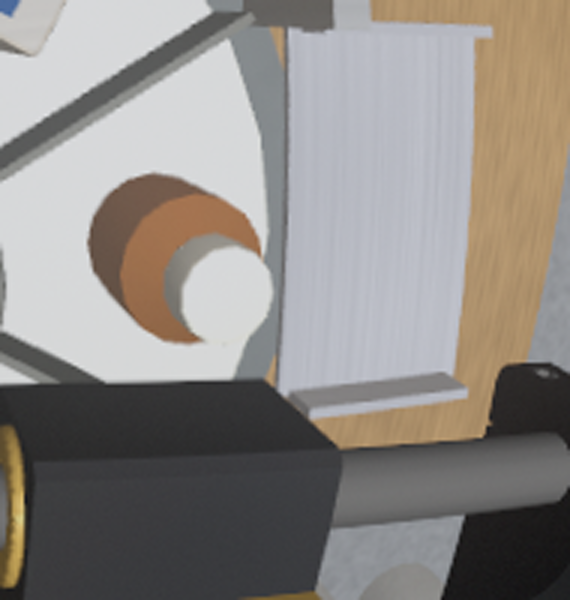

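```bash
python3 - <<'E'
from h import *
import pickle
C=pickle.load(open('cam.pkl','rb'));S,T=C['scene'],C['top']
y=.195;uy=np.array([-np.sin(y),np.cos(y)])
b=atz(S,120+227/4.5,270+148/4.5,.115)[:2]; m=np.array([.7229,-.1148]); print('scene',b,(b-m)@uy)
# bottle base centre in scene: approx front bottom; plate z
p=ctrl.read_camera('wrist');s=ctrl.state()
b=wray(p,s,330+227/3,120+294/3,.115);print('wrist cap',b,np.arctan2(b[1]+.1455,b[0]-.5765))
# wrist: chute side walls top edges mid at inner end
A=wray(p,s,330+290/3,120+30/3,.045);B=wray(p,s,330+280/3,120+395/3,.045);m=(A+B)/2;print(A,B,'mid ang',np.arctan2(m[1]+.1455,m[0]-.5765),'yaw',np.arctan2(-(A-B)[0],(A-B)[1]))
E
```

```text
scene [ 0.6812086  -0.12563173] -0.0025480489503039937
wrist cap [ 0.67333307 -0.12596267  0.115     ] 0.19909016128678028
[ 0.71093349 -0.05283689  0.045     ] [ 0.73578674 -0.1751447   0.045     ] mid ang 0.21134839466558783 yaw 0.20047299358470544
```

View pics/z11t.png

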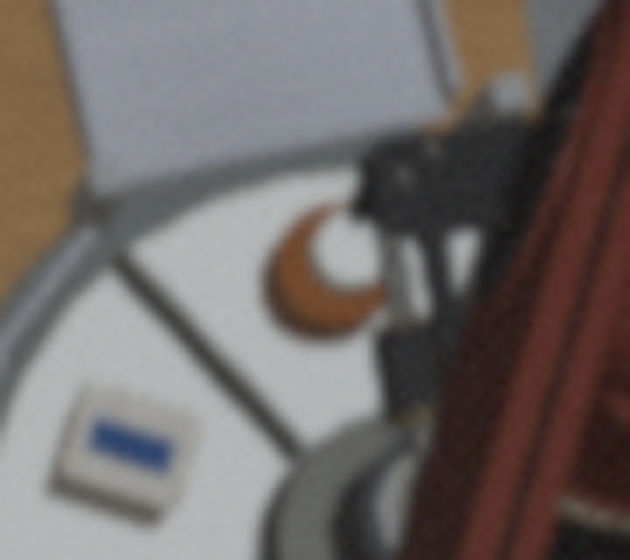

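```bash
python3 -m inch '[{"claw":0.35,"offset":[0,0,0],"twist":0},{"claw":0.5,"offset":[0,0,0],"twist":0},{"claw":0.6,"offset":[0,0,0],"twist":0},{"claw":0.6,"offset":[0,0,0],"twist":0},{"claw":0.6,"offset":[0,0,0],"twist":0},{"claw":0.6,"offset":[0,0,-15],"twist":0},{"claw":0.6,"offset":[0,0,-45],"twist":0},{"claw":0.6,"offset":[0,0,-90],"twist":0},{"claw":0.6,"offset":[0,0,-140],"twist":0},{"claw":0.6,"offset":[0,0,-140],"twist":0}]'; python3 -m inch '[{"claw":0.6,"offset":[20,50,0],"twist":0},{"claw":0.6,"offset":[40,-100,0],"twist":0},{"claw":0.6,"offset":[80,-160,0],"twist":0},{"claw":0.6,"offset":[120,-220,0],"twist":0},{"claw":0.6,"offset":[160,-230,0],"twist":0},{"claw":0.6,"offset":[200,-230,0],"twist":0},{"claw":0.6,"offset":[240,-230,0],"twist":0},{"claw":0.6,"offset":[240,-230,0],"twist":0}]'; python3 - <<'E'
from h import *
plan((.5755,-.146,.361),psi())
q=shot('scene','s12.png');t=shot('top','t12.png')
f=lambda i,a,b,c,d,k:cv2.resize(i[a:b,c:d],None,fx=k,fy=k,interpolation=2)
cv2.imwrite('pics/z12s.png',f(q['color'],200,400,20,280,3));cv2.imwrite('pics/z12t.png',f(t['color'],110,300,320,500,3.1))
E
```

```text
time: 20.88
ee_pos: [0.5782, -0.1451, 0.5084]
tool_rot: [2.075, 2.349, 0.001]
wrist_force: [0.3, 0.6, -0.3]
grip_width: 0.052
time: 21.88
ee_pos: [0.3186, 0.0669, 0.5061]
tool_rot: [2.068, 2.353, 0.004]
wrist_force: [-0.1, 0.3, 0.0]
grip_width: 0.052
t 21.875 pos [0.3186 0.0669 0.5061] psi 97.36 tilt [ 0.008 -0.004 -1.   ] off [-243.3  226.4  148. ] twist 0.0 F [-0.06  0.3   0.05] T [-0.102  0.088  0.015] gw 0.052
```

View pics/z12s.png

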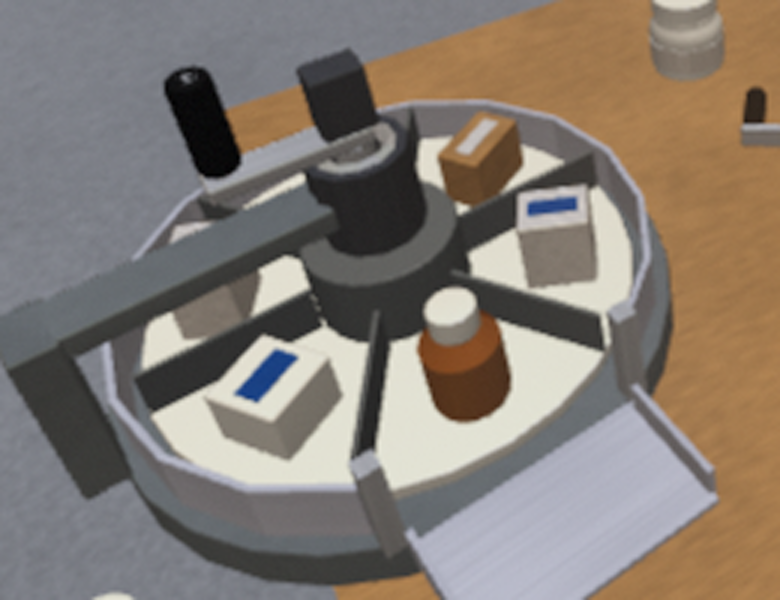

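View pics/z12t.png

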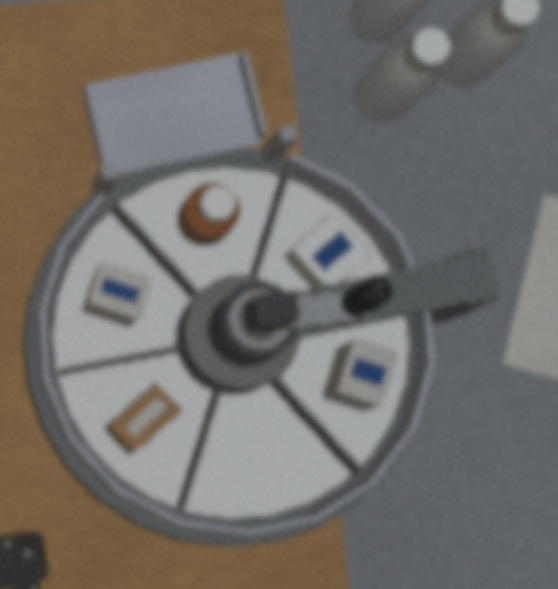

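```bash
python3 - <<'E'
from h import *
import pickle
C=pickle.load(open('cam.pkl','rb'));S,T=C['scene'],C['top']
y=.195;uy=np.array([-np.sin(y),np.cos(y)]);ux=np.array([np.cos(y),np.sin(y)])
b=atz(T,320+218/3.1,110+203/3.1,.115)[:2]; m=np.array([.7185,-.1159]); print('top',b,(b-m)@uy,(b-m)@ux)
b=atz(S,20+454/3,200+309/3,.115)[:2]; m=np.array([.7229,-.1148]); print('scene',b,(b-m)@uy,(b-m)@ux)
m=atz(T,402.8,212.8,.16)[:2]
b=atz(T,320+218/3.1,110+203/3.1,.115)[:2];print('ang top', np.arctan2(*(b-m)[::-1]))
q={};import importlib
from bot import *
st,c,_=blob(cv2.imread('pics/s12.png'),(60,220,260,390));print(st,c)
for ax in [(.5763,-.1457),(.58,-.144)]:
  A=np.arange(-.5,1,.005); d=[np.hypot(*(np.array(synth(a,ax))-c)) for a in A];print(A[np.argmin(d)],min(d))
E
```

```text
top [ 0.67293817 -0.12555998] -0.0006485431171175665 -0.046570109944583896
scene [ 0.68210795 -0.12449461] -0.0016067374729016217 -0.04189743348398977
ang top 0.16233234603492425
[160 304  30  36 651] [174.99078341 323.96159754]
0.1850000000000006 2.722397476696495
0.1700000000000006 0.8573273912548197
```

```bash
python3 -c "
from station import ctrl
print(ctrl.sign_off(), ctrl.state()['time'])"
```

```text
the job is handed in; nothing more can be done
the job is handed in; nothing more can be done
```

I handed the job in at about 22 s. The crank is home in the collar, and the brown bottle stands behind the gate to within about 2 mm by my measurements.

- **Lifting:** I gripped the boss and raised the crank straight out of the sleeve.
- **Fitting:** I lowered it through the funnel with at most about 3 N sideways. It rested on the drive at 5–7 N of push and engaged after about 14° of clockwise turning. It then sank 18 mm and stopped, which matches fully home; the push at the bottom was about 5 N.
- **Cranking:** I turned it clockwise through the boss until the bottle reached the gate, opened the fingers, and drew the hand up and away.

**Last checks**
- **Crank:** in the final pictures it stands upright with its arm just above the collar, and nothing touches it.
- **Bottle, across the gate:** it measured 0.6 mm (top camera) and 1.6 mm (scene camera) past centre, clockwise.
- **Bottle, by angle:** the estimates disagreed by about 0.04 rad. The wrist camera put the bottle on centre, and the others put it 0.01–0.03 rad clockwise. I left it, because turning back would have gone through the drive's play.
- **Camera disagreement:** the cameras and the arm differed by up to 4 mm on where the collar is, so I finished the fitting by feel. The other objects looked undisturbed.

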